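# Load and clamp the jar mill

### The job

Get the jar mill ready to run: press the lid of every grinding jar on the bench fully home and stand each jar upright in a station of its own on the mill, fully down. Then clamp the jars by turning the mill's centre collar clockwise with the steel bar, moved from hole to hole, as far as it will go; do not turn the collar with the fingers. Leave the speed sleeve set to 5, the bar back in its two forks on the mill, and everything else on the bench where it is.

Things in the scene. Friction and masses are not known exactly. Their poses are not given: they have to be found in the camera images.
- jar_1_mid (a point): grinding jar (may be absent): plain steel cylinder 55 mm in diameter, push-on steel lid 57 mm in diameter; 74 mm tall with the lid home (body 60, lid 14), 82 mm while the lid stands proud and shows its white plug; 0.36 kg; stands loose on the bench. The point lies on its axis 37 mm above its underside; z is its axis
- jar_2_mid (a point): grinding jar (may be absent): plain steel cylinder 55 mm in diameter, push-on steel lid 57 mm in diameter; 74 mm tall with the lid home (body 60, lid 14), 82 mm while the lid stands proud and shows its white plug; 0.36 kg; stands loose on the bench. The point lies on its axis 37 mm above its underside; z is its axis
- jar_3_mid (a point): grinding jar (may be absent): plain steel cylinder 55 mm in diameter, push-on steel lid 57 mm in diameter; 74 mm tall with the lid home (body 60, lid 14), 82 mm while the lid stands proud and shows its white plug; 0.36 kg; stands loose on the bench. The point lies on its axis 37 mm above its underside; z is its axis
- lid_1 (a joint): lid of jar_1 along the jar's axis, in m: 0 fully home on the jar, 0.008 standing proud (as at the start). It snaps over centre half-way; press from above with 5 to 10 N until it bottoms; it then stays
- lid_2 (a joint): lid of jar_2 along the jar's axis, in m: 0 fully home on the jar, 0.008 standing proud (as at the start). It snaps over centre half-way; press from above with 5 to 10 N until it bottoms; it then stays
- lid_3 (a joint): lid of jar_3 along the jar's axis, in m: 0 fully home on the jar, 0.008 standing proud (as at the start). It snaps over centre half-way; press from above with 5 to 10 N until it bottoms; it then stays
- mill: the mill, fixed: white housing 280 x 396 mm, top 36 mm above the bench; x points away from the robot, y left. In the middle a round aluminium carrier with three stations (cups) round a threaded post with the clamp collar; three shoes (22 mm wide, 64 to 83 mm above the bench) face the cups from the post's side and spread as the collar is tightened; sleeve at the front left, bar rest at the right
- station_1 (a point): centre of the floor of one of the mill's three stations, 46 mm above the bench; z up. A station is a shallow steel cup 61 mm inside, wall 4.5 mm, rim 12 mm above this point. The stations lie 95 mm from the post's axis, 120 degrees apart; any jar may go in any one. A seated jar's lid top is 120 mm above the bench
- station_2 (a point): centre of the floor of one of the mill's three stations, 46 mm above the bench; z up. A station is a shallow steel cup 61 mm inside, wall 4.5 mm, rim 12 mm above this point. The stations lie 95 mm from the post's axis, 120 degrees apart; any jar may go in any one. A seated jar's lid top is 120 mm above the bench
- station_3 (a point): centre of the floor of one of the mill's three stations, 46 mm above the bench; z up. A station is a shallow steel cup 61 mm inside, wall 4.5 mm, rim 12 mm above this point. The stations lie 95 mm from the post's axis, 120 degrees apart; any jar may go in any one. A seated jar's lid top is 120 mm above the bench
- collar_centre (a point): point on the collar's vertical axis at the height of its bar holes, about 0.16 m above the bench (sinks 7 mm a turn). Collar 72 mm in diameter, 30 mm tall; the post (24 mm) ends 35 to 40 mm above this point. Six radial holes, 60 degrees apart, the first along this frame's x, which turns with the collar; each 15 mm wide, mouth chamfered, from 36 down to 13 mm from the axis
- collar (a joint): turn of the collar in rad: grows clockwise seen from above (tightening), 4.0 at the stop where the jars are clamped; starts between 0 and 0.7. Friction about 0.35 N m; it stays where it is left. The bar has play in the holes: some 0.2 to 0.35 rad of each swing is lost
- bar_mid (a point): middle of the loose steel bar (tommy bar): straight, round, 12 mm in diameter, 200 mm long with rounded ends, 0.17 kg; x runs along the bar, either end serves. At the start it lies in the forks on the mill
- rest_mid (a point): where the middle of the bar lies when it is in its rest: two black V forks, 60 mm to either side of this point along x (x runs along the bar), each V 16 mm long and about 37 mm wide at its top, which is 11 mm above this point. This point is 78 mm above the bench and 42 mm above the mill's white housing
- speed_sleeve (a joint): turn of the sleeve in rad, growing clockwise seen from above. White numbers 1 to 7 on its skirt, 30 degrees apart; the one at the grey index mark on the housing (toward the robot) is the setting. Value = (number - 1) x 0.5236: 0 at 1, 2.094 at 5. A spring ball holds it at each number (0.1 to 0.3 N m to leave one)
- sleeve_grip (a point): on the sleeve's vertical axis at the height to grip: a black fluted barrel 44 mm in diameter that rises from 20 mm below this point to 16 mm above it; the skirt with the numbers, 80 mm in diameter, lies 20 mm below this point. This frame turns with the sleeve
- grease_tin: bystander: low white tin, 53 mm in diameter, 26 mm tall; origin under its centre; leave it alone
- screwdriver: bystander: screwdriver with black handle, 186 mm long, 25 mm high; leave it alone

How it is judged:
By the outcome, as a careful person would: the job done as asked, in the order asked, and still so for the second after the job is handed in, with the robot touching nothing.
Of jar_1, jar_2, jar_3 only 2 to 3 are there at a start; the rules pass over those that are not, and their reading is None.
At some moment in a run one of jar_1, jar_2, jar_3 may be knocked a few centimetres aside while the robot is not near it.
It also fails if it takes over 210 s, if anything falls off the work surface, if the arm or the gripper's body presses on something with over 40 N, if the wrist force passes 120 N, or if a joint passes its speed limit or range.

### The arm

A 6-joint arm with a two-finger parallel gripper is mounted at the origin on a cart in front of the work surface, level with it; the furniture and walls round the work are solid. World frame = base frame: x ahead of the robot, y to its left, z up, the work surface at z = 0. Lengths are in m, angles in rad, forces in N, time in s.
With the tool pointing down it reaches from about 0.35 to 0.775 m from the base axis. Payload 5.5 kg.
Tool frame: the origin (TCP) lies between the finger pads; the fingertips stand 22 mm ahead of it and the grasp point (between the pads) lies 3 mm ahead of it (env.finger_overhang is the distance from the TCP to the fingertips, in m); y points along the fingers, x is the direction in which the jaws open and shut, and the axes are right-handed (so a half turn about y gives the same grasp; the last joint's range is limited). The gripper opens to 85 mm and grips with 20 to 120 N. Pads are 22 mm wide; open, the fingers measure 114 mm over their backs; the gripper's body (76 mm by 85 mm) begins 54 mm behind the grasp point. The pads swing forward as they close: fully open they stand 13 mm farther back than shut.
Start: joints at [-1.319, 0.313, 0.046, 1.304, 0, 1.431], TCP at [0.22, -0.531, 0.253] pointing down, gripper open.
Joint ranges: [-2.76, 2.76], [-0.86, 1.69], [-1.03, 1.26], [-2.2, 2.34], [-1.47, 1.5], [-3.14, 3.14]. Speed limits (rad/s): [2.57, 2.57, 3.14, 3.14, 3.14, 3.14].

### API

Orientations are given as a unit quaternion [w, x, y, z].
In Python, from workcell import monitor, cams, job, env gives the robot as it stands.
- The arm moves only by the tool drive_tool, never from a script. Its argument "plan" is text: rows parted by semicolons, each of 7 numbers parted by spaces: the opening, from -1 (shut) to 1 (fully open), then the shift along the tool's x, y, z in mm, then the turn, a rotation vector about the tool's x, y, z in degrees. In form: gripper x y z rx ry rz; .... A call has 1 to 8 rows; each row shifts and turns the pose as measured when the row begins, along the tool's axes as they then stand; what a row does not reach is not made up. A row lasts 1/8 s, in which the tool goes at most 62.5 mm and 10.7 degrees, less where a joint would pass 70% of its speed; a pose out of reach is approached as far as the arm can. A call is refused whole if a number of a shift passes 62.5 or a number of a turn 10.7, either way. A call with a gripper value outside its range is refused whole. The fingers move at their own pace and stop on an object; "grip_force" is the grip in N (left out, the last holds). Time passes only in rows, so rows that do not move let the fingers close. It gives the time, the measured TCP pose, the force and the opening at its end, in the units of the state.
- monitor.get_state(): the state, without advancing time (a new reading comes with each control period).
- cams.read_camera(name): name is "scene" or "top" or "wrist"; returns (picture, depth): 384x512x3 uint8, red, green, blue; 384x512 float32, m along the optical axis (not along the pixel's ray), 0 where there is no reading.
- cams.calibration(name): a dict with "fx", "fy", "cx", "cy" (pixels), "R" (3x3) and "t" (3): a world point X has camera coordinates R X + t. Camera axes: x right, y down, z forward; pixel columns grow to the right and rows downward; lengths in m; the calibration is good to about 2 mm. A picture is of the moment at which its call begins: read the wrist's pose just before it. calibration takes no time and is no camera call; for the wrist camera it gives the pose at the moment of the call.
- job.hand_in(): hands the job in, once; it reports no verdict.
The state is a dict: "clock": time; "joint_pos": joint angles; "qvel": joint speeds; "tau": joint torques, N m; "tcp_pos": TCP position; "orientation": TCP orientation; "wrist_force": force on the tool from outside, world axes, zero at the start; "ft_torque": the same for the moment, N m; "finger_gap": finger opening in m.
Only numpy, scipy, OpenCV 4.12 (cv2) and the standard library are available. Lean on these libraries where they do the work, as an engineer would, in place of code of your own. Each camera call takes 0.05 s, during which the arm holds its last target.

## Working session

There is one attempt and no reset: what is moved stays moved. The work goes in short steps, Python scripts to look and compute and a tool call to move; the robot and the scene stay as the last step left them, time stands still between calls to the robot, and variables do not carry over. Pictures are saved under pics/ and viewed, and the job is handed in when it is done.

Besides the shell and the picture viewer there is one more tool, called after "Request:" as name(argument=value, ...) on one line, values as JSON. drive_tool: Moves the arm, as the interface text tells. Its arguments: {"type":"object","properties":{"plan":{"type":"string"},"grip_force":{"type":"number"}},"required":["plan"]}

```bash
ls -la; mkdir -p pics
python3 - <<'E'
from workcell import monitor, cams, job, env
import cv2
print(monitor.get_state()); print(env.finger_overhang)
for n in ["scene","top","wrist"]:
    im,d=cams.read_camera(n); c=cams.calibration(n); print(n,c)
    cv2.imwrite(f"pics/{n}0.png",im[:,:,::-1])
E
```

```text
total 12
drwxr-xr-x  3 agent agent 4096 Dec  6 22:09 .
drwxr-xr-x 23 root  root  4096 Dec  6 22:09 ..
drwxr-xr-x  2 agent agent 4096 Dec  6 22:09 pics
{'clock': 0.0, 'joint_pos': array([-1.31859056e+00,  3.13977383e-01,  4.49884047e-02,  1.30357071e+00,
        4.36880466e-05,  1.43122870e+00]), 'qvel': array([ 0.0013097 ,  0.00057142, -0.00095449, -0.00053857, -0.00025335,
       -0.00163697]), 'tau': array([-1.42264613e-03, -4.80631077e+01,  2.98532045e+01,  1.94825430e-02,
        6.05738205e-05,  9.94200178e-06]), 'tcp_pos': array([ 0.21945651, -0.53098265,  0.25242576]), 'orientation': array([ 0.58818252, -0.58732883,  0.39357409, -0.39266475]), 'wrist_force': array([0.62786622, 0.15333095, 0.27954726]), 'ft_torque': array([-0.00804097,  0.0028688 ,  0.0136087 ]), 'finger_gap': 0.08547659701566039}
0.022
scene {'fx': 401.2797644155792, 'fy': 401.2797644155792, 'cx': 259.5000231423967, 'cy': 193.91990052479497, 'R': array([[-0.61872203, -0.78549394,  0.01350272],
       [-0.54273597,  0.41495222, -0.73024127],
       [ 0.56799711, -0.45914477, -0.6830559 ]]), 't': array([0.32735505, 0.35880261, 1.157347  ])}
top {'fx': 359.83721630440175, 'fy': 359.83721630440175, 'cx': 257.57039618569826, 'cy': 192.48962873692008, 'R': array([[ 0.0090368 , -0.99956596, -0.02803976],
       [-0.9985752 , -0.00754597, -0.05282636],
       [ 0.05259184,  0.02847719, -0.99820997]]), 't': array([0.05030654, 0.51180874, 1.09250634])}
wrist {'fx': 319.8725682228913, 'fy': 319.8725682228913, 'cx': 257.61413639864924, 'cy': 196.44502628049182, 'R': array([[ 3.81407196e-01, -9.24407093e-01, -2.78991154e-04],
       [-8.81682306e-01, -3.63869755e-01,  3.00391598e-01],
       [-2.77785641e-01, -1.14325536e-01, -9.53815920e-01]]), 't': array([-0.5751213 , -0.03689998,  0.37945556])}
```

View pics/scene0.png

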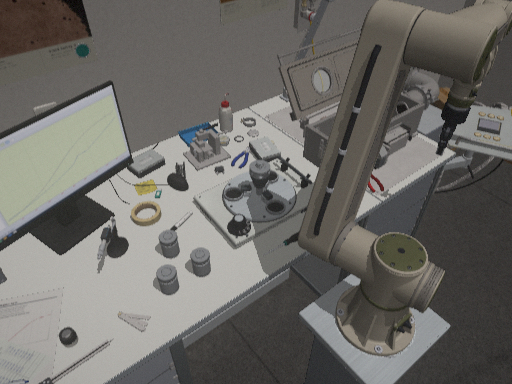

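View pics/top0.png

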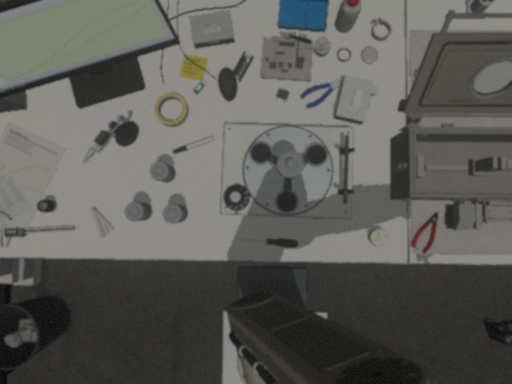

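View pics/wrist0.png

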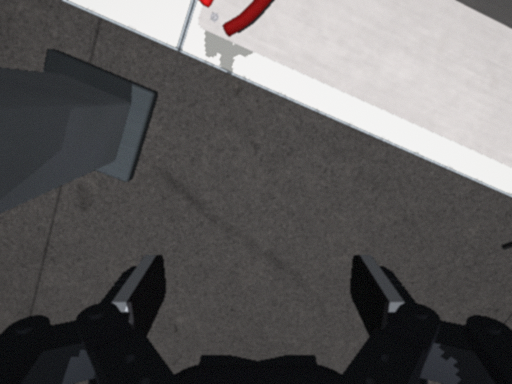

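Run:
```python
from scipy.spatial.transform import Rotation as R
q=[0.58818252, -0.58732883,  0.39357409, -0.39266475]
print(R.from_quat(q[1:]+q[:1]).as_matrix().round(3))
```

```text
[[ 0.382 -0.     0.924]
 [-0.924  0.002  0.382]
 [-0.002 -1.     0.   ]]
```

```bash
cat > h.py <<'E'
from workcell import monitor, cams, job, env
import cv2, numpy as np
from scipy.spatial.transform import Rotation as Rn
def cloud(d,c):
    v,u=np.mgrid[0:d.shape[0],0:d.shape[1]]
    P=np.stack([(u-c['cx'])/c['fx']*d,(v-c['cy'])/c['fy']*d,d],-1)
    W=(P-c['t'])@c['R']; W[d<=0]=np.nan
    return W
def ray(u,v,z,c):
    o=-c['R'].T@c['t']; r=c['R'].T@np.array([(u-c['cx'])/c['fx'],(v-c['cy'])/c['fy'],1])
    return o+r*(z-o[2])/r[2]
def proj(X,c):
    p=c['R']@np.array(X)+c['t']; return np.array([c['fx']*p[0]/p[2]+c['cx'],c['fy']*p[1]/p[2]+c['cy']])
def st():
    s=monitor.get_state(); q=s['orientation']; R=Rn.from_quat([q[1],q[2],q[3],q[0]]).as_matrix()
    return s,R
def look(n,name,crop=None,k=1):
    c=cams.calibration(n); im,d=cams.read_camera(n)
    b=im[:,:,::-1].copy()
    if crop: b=b[crop[1]:crop[3],crop[0]:crop[2]]
    b=cv2.resize(b,None,fx=k,fy=k,interpolation=cv2.INTER_CUBIC)
    if k>1: b=cv2.convertScaleAbs(b,alpha=1.5,beta=10)
    cv2.imwrite(f'pics/{name}.png',b)
    return im,d,c
def circ(W,zlo,zhi,cx,cy,rad):
    # min enclosing circle/centroid of points at height band near guess
    m=(W[...,2]>zlo)&(W[...,2]<zhi)&(np.hypot(W[...,0]-cx,W[...,1]-cy)<rad)
    p=W[m][:,:2].astype(np.float32)
    if len(p)<5: return None
    (c,r)=cv2.minEnclosingCircle(p)
    return np.round(p.mean(0),4),np.round(c,4),round(r,4),len(p),np.round(np.median(W[m][:,2]),4)
E
python3 - <<'E'
from h import *
im,d,c=look('top','t1',(100,110,400,260),2.6)
np.savez('t1.npz',im=im,d=d)
W=cloud(d,c)
z=np.nan_to_num(W[...,2],nan=-1)
# height map
h=np.clip(z/0.2,0,1)*255
cv2.imwrite('pics/h1.png',cv2.resize(cv2.applyColorMap(h.astype(np.uint8),cv2.COLORMAP_JET)[110:260,100:400],None,fx=2.6,fy=2.6,interpolation=cv2.INTER_NEAREST))
for n,(u,v) in dict(j1=(162,170),j2=(138,211),j3=(174,213),cupL=(261,153),cupR=(317,154),cupF=(287,201),collar=(289,164),sleeve=(236,197),bar=(345,165),tin=(378,237)).items():
    print(n,W[v,u].round(3))
for g in [(162,170),(138,211),(174,213)]:
    w=W[g[1],g[0]]; print(circ(W,0.06,0.1,w[0],w[1],.045))
s=W[190:196,100:130,2];print('bench z',np.nanmedian(s), np.nanmedian(W[240:244,230:260,2]))
w=W[164,289]; print(circ(W,.15,.3,w[0],w[1],.06))
E
```

```text
j1 [0.571 0.332 0.081]
j2 [0.451 0.399 0.085]
j3 [0.446 0.294 0.083]
cupL [0.628 0.044 0.049]
cupR [ 0.626 -0.123  0.048]
cupF [ 0.485 -0.034  0.052]
collar [ 0.576 -0.031  0.194]
sleeve [0.494 0.115 0.085]
bar [ 0.589 -0.198  0.083]
tin [ 0.38  -0.308  0.026]
(array([0.5693, 0.3391], dtype=float32), array([0.5702, 0.3417]), 0.0293, 325, np.float64(0.0817))
(array([0.451 , 0.4097], dtype=float32), array([0.4505, 0.4119]), 0.029, 326, np.float64(0.082))
(array([0.4461, 0.2985], dtype=float32), array([0.4459, 0.2999]), 0.0287, 319, np.float64(0.0819))
bench z -0.00037679954952900426 0.001162432987091032
(array([ 0.5783, -0.0343], dtype=float32), array([ 0.5791, -0.0348]), 0.036, 593, np.float64(0.1746))
```

View pics/t1.png

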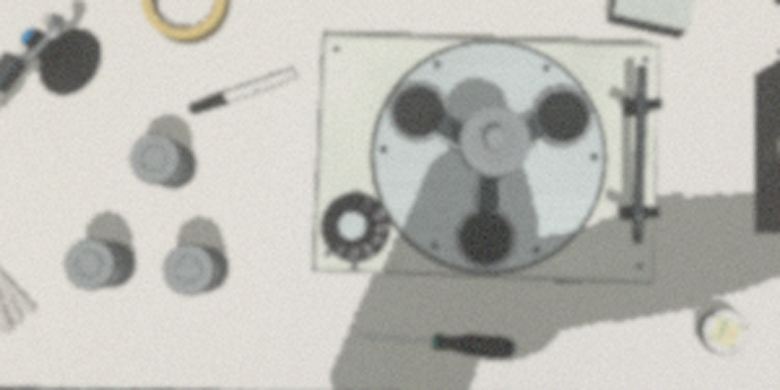

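View pics/h1.png

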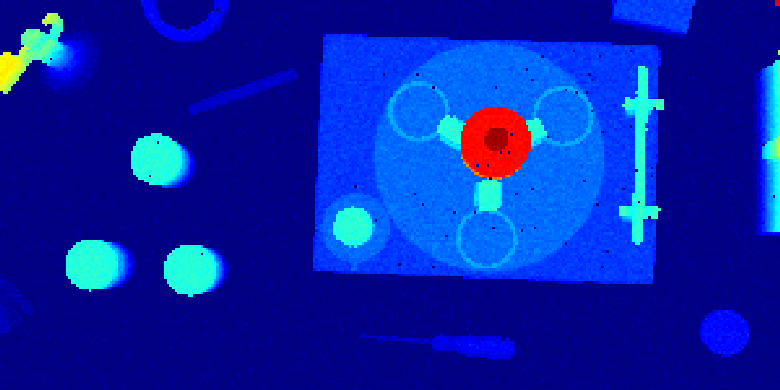

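Run:
```python
from h import *
s,R=st(); c=cams.calibration('wrist'); o=-c['R'].T@c['t']
print('cam in tool',R.T@(o-s['tcp_pos'])); print('cam axes in tool',(c['R']@R).round(3))
z=np.load('t1.npz'); c=cams.calibration('top'); W=cloud(z['d'],c)
def lsq(p):
    A=np.c_[2*p,np.ones(len(p))]; x=np.linalg.lstsq(A,(p**2).sum(1),rcond=None)[0]
    return x[:2],np.sqrt(x[2]+x[:2]@x[:2])
for g in [(.57,.339),(.451,.41),(.446,.299)]:
    print('jar',circ(W,.076,.09,*g,.04))
for g in [(.626,.044),(.626,-.123),(.487,-.034)]:
    m=(W[...,2]>.054)&(W[...,2]<.0625)&(abs(np.hypot(W[...,0]-g[0],W[...,1]-g[1])-.033)<.008)
    p=W[m][:,:2]
    for i in range(5):
        cc,r=lsq(p); e=abs(np.hypot(*(p-cc).T)-r); p=p[e<.004]
    print('cup',cc.round(4),r.round(4),len(p),np.median(W[m][:,2]))
print('collar',circ(W,.165,.185,.579,-.034,.05)); print('post',circ(W,.19,.21,.579,-.034,.03))
print('sleeve',circ(W,.075,.1,.494,.115,.03),circ(W,.045,.1,.494,.115,.05))
m=(W[...,2]>.074)&(W[...,2]<.095)&(abs(W[...,1]+.198)<.03)&(abs(W[...,0]-.58)<.13); p=W[m]
print('bar',p.min(0),p.max(0),p.mean(0))
```

```text
cam in tool [ 0.00044322 -0.12022277  0.07848145]
cam axes in tool [[ 1.    -0.001 -0.   ]
 [-0.001 -0.301 -0.954]
 [ 0.001  0.954 -0.301]]
jar (array([0.5696, 0.3404], dtype=float32), array([0.5702, 0.3417]), 0.0293, 305, np.float64(0.0818))
jar (array([0.4508, 0.4108], dtype=float32), array([0.451 , 0.4121]), 0.029, 306, np.float64(0.0821))
jar (array([0.4461, 0.2993], dtype=float32), array([0.4458, 0.2998]), 0.0287, 306, np.float64(0.082))
cup [0.6291 0.046 ] 0.0324 97 0.05811268390367679
cup [ 0.6242 -0.118 ] 0.0323 94 0.05810925402545178
cup [ 0.4842 -0.0318] 0.0322 98 0.057536767128077426
collar (array([ 0.5788, -0.0345], dtype=float32), array([ 0.5791, -0.0348]), 0.036, 512, np.float64(0.1743))
post (array([ 0.5793, -0.0344], dtype=float32), array([ 0.5793, -0.0346]), 0.0118, 67, np.float64(0.1935))
sleeve (array([0.4957, 0.1177], dtype=float32), array([0.496, 0.118]), 0.0221, 176, np.float64(0.0823)) (array([0.4961, 0.1131], dtype=float32), array([0.4933, 0.109 ]), 0.0469, 418, np.float64(0.0488))
bar [ 0.47960183 -0.22413402  0.07543611] [ 0.67715832 -0.17733188  0.09270569] [ 0.57684688 -0.20022081  0.08290944]
```

Request:
drive_tool(plan="1 -41 0 42 0 0 0; 1 -41 0 42 0 0 0; 1 -41 0 42 0 0 0; 1 -41 0 42 0 0 0; 1 -41 0 42 0 0 0; 1 -41 0 42 0 0 0; 1 -41 0 42 0 0 0; 1 -41 0 42 0 0 0")

```text
clock: 1.2
tcp_pos: [0.4092, -0.0916, 0.2514]
orientation: [0.587, -0.585, 0.396, -0.396]
wrist_force: [0.2, -0.2, -0.5]
finger_gap: 0.0856
```

Request:
drive_tool(plan="1 -41 0 42 0 0 0; 1 -41 0 42 0 0 0; 1 -41 0 42 0 0 0; 1 -30 0 32 0 0 0; 1 0 0 0 0 -10.5 0; 1 0 0 0 0 -10.5 0; 1 0 0 0 0 -10.5 0; 1 0 0 0 0 -10.5 0")

```text
clock: 2.2
tcp_pos: [0.5011, 0.1222, 0.2506]
orientation: [0.691, -0.69, 0.152, -0.153]
wrist_force: [-0.4, -1.1, -0.9]
finger_gap: 0.0857
```

Request:
drive_tool(plan="1 0 0 0 0 -10.5 0; 1 0 0 0 0 -10.5 0; 1 0 0 0 0 -10.5 0; 1 0 0 0 0 -10.5 0; 1 0 0 0 0 -10.5 0; 1 0 0 0 0 -10.5 0; 1 0 0 0 0 -10.5 0; 1 0 0 0 0 -10.5 0")

```text
clock: 3.2
tcp_pos: [0.4997, 0.1223, 0.2489]
orientation: [0.609, -0.609, -0.359, 0.359]
wrist_force: [0.9, 0.3, 0.2]
finger_gap: 0.0855
```

Request:
drive_tool(plan="1 0 0 0 0 -10.5 0; 1 0 0 0 0 -10.5 0; 1 0 0 0 0 -10.5 0; 1 0 0 0 0 0 0")

```text
clock: 3.7
tcp_pos: [0.4991, 0.1222, 0.2482]
orientation: [0.487, -0.485, -0.513, 0.514]
wrist_force: [-0.0, -0.0, 0.8]
finger_gap: 0.0853
```

```bash
cat >> h.py <<'E'
def info():
    s,R=st(); psi=np.degrees(np.arctan2(R[1,2],R[0,2]))
    print('t',round(s['clock'],2),'tcp',s['tcp_pos'].round(4),'psi',psi.round(2),'tilt y',R[:,1].round(3),'F',s['wrist_force'].round(2),'gap',round(s['finger_gap'],4),'j',s['joint_pos'].round(2))
    return s,R,psi
def go(x,y,z,psi=None):
    s,R,p=info(); d=R.T@(np.array([x,y,z])-s['tcp_pos'])*1000
    print('GO tool mm',d.round(1), 'dist',np.linalg.norm(d).round(1), 'ry', None if psi is None else round(-((psi-p+180)%360-180),2))
    # levelling
    t=R.T@np.array([0,0,-1.]); w=np.degrees(np.cross([0,1,0],t)); print('level rotvec',w.round(2))
E
python3 - <<'E'
from h import *
info()
im,d,c=look('wrist','w1',None,1.5)
W=cloud(d,c); np.savez('w1.npz',im=im,d=d,**c)
for g in [(.494,.117)]:
  print('sleeve',circ(W,.075,.1,*g,.03))
E
```

```text
t 3.7 tcp [0.4991 0.1222 0.2482] psi -176.85 tilt y [-0.003 -0.    -1.   ] F [-0.02 -0.02  0.8 ] gap 0.0853 j [ 0.08  0.2  -0.12  1.26  0.    0.03]
sleeve (array([0.4964, 0.1185], dtype=float32), array([0.4977, 0.1185]), 0.0221, 1664, np.float64(0.082))
```

View pics/w1.png

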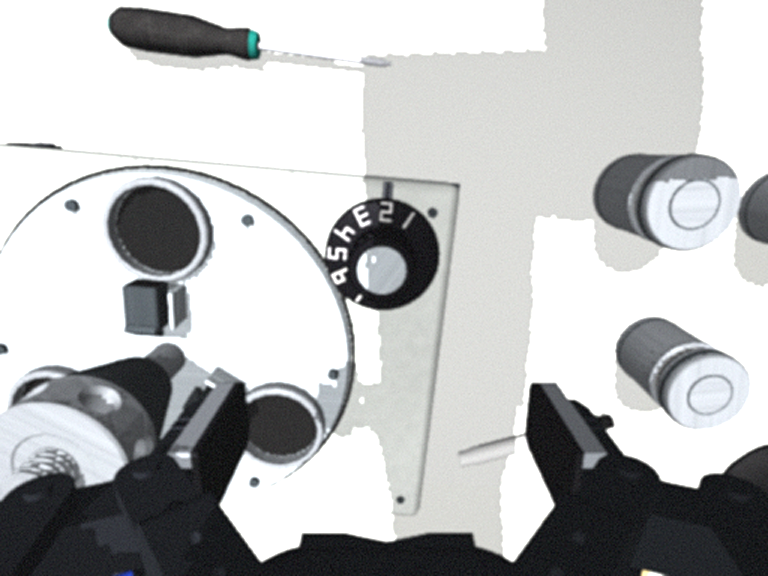

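Request:
drive_tool(plan="1 -4 40 3 0 0 0; 1 0 60 0 0 0 0; 1 0 50 0 0 0 0; 1 0 22 0 0 0 0; 1 0 0 0 0 0 0", grip_force=40)

```text
clock: 4.38
tcp_pos: [0.4974, 0.118, 0.0728]
orientation: [-0.49, 0.491, 0.51, -0.509]
wrist_force: [-0.3, -0.4, 0.5]
finger_gap: 0.0855
```

Run:
```python
from h import *
go(.496,.118,.076,-180)
```

```text
t 4.38 tcp [0.4974 0.118  0.0728] psi -177.88 tilt y [ 0.001  0.    -1.   ] F [-0.26 -0.39  0.48] gap 0.0855 j [ 0.08  0.32 -0.42  0.83  0.    0.04]
GO tool mm [ 0.1 -3.2  1.4] dist 3.5 ry 2.12
level rotvec [ 0.08 -0.    0.01]
```

Request:
drive_tool(plan="-1 0 -3 1 0 0 0; -1 0 0 0 0 0 0; -1 0 0 0 0 0 0; -1 0 0 0 0 0 0; -1 0 0 0 0 0 0; -1 0 0 0 0 0 0")

```text
clock: 5.12
tcp_pos: [0.4982, 0.1187, 0.0791]
orientation: [-0.49, 0.492, 0.51, -0.507]
wrist_force: [-0.6, 1.9, -3.2]
finger_gap: 0.0414
```

Request:
drive_tool(plan="-1 0 0 0 0 10 0; -1 0 0 0 0 10 0; -1 0 0 0 0 10 0; -1 0 0 0 0 10 0; -1 0 0 0 0 10 0; -1 0 0 0 0 10 0; -1 0 0 0 0 10 0; -1 0 0 0 0 10 0")

```text
clock: 6.12
tcp_pos: [0.4965, 0.1167, 0.0791]
orientation: [-0.703, 0.706, 0.059, -0.057]
wrist_force: [-1.1, 1.5, -3.4]
finger_gap: 0.0415
```

Run:
```python
from h import *
go(.496,.118,.076,90)
```

```text
t 6.12 tcp [0.4965 0.1167 0.0791] psi 99.41 tilt y [ 0.002 -0.003 -1.   ] F [-1.11  1.51 -3.45] gap 0.0415 j [ 0.08  0.31 -0.41  0.85 -0.    1.48]
GO tool mm [-0.3  3.1  1.3] dist 3.3 ry 9.41
level rotvec [ 0.21 -0.    0.08]
```

Request:
drive_tool(plan="-1 0 0 0 0 7.5 0; -1 0 0 0 0 0 0; 1 0 0 0 0 0 0; 1 0 0 0 0 0 0; 1 0 0 0 0 0 0; 1 0 -60 0 0 0 0; 1 0 -60 0 0 0 0; 1 0 -50 0 0 0 0")

```text
clock: 7.12
tcp_pos: [0.4941, 0.1165, 0.2507]
orientation: [-0.705, 0.709, 0.011, -0.014]
wrist_force: [0.8, 0.2, 0.3]
finger_gap: 0.0857
```

Run:
```python
from h import *
info()
im,d,c=look('wrist','w2',None,1.5)
W=cloud(d,c)
# look at jars
for g in [(.57,.339),(.451,.41),(.446,.299)]: print('jar wrist',circ(W,.076,.09,*g,.05))
im,d,c=look('top','t2',(100,110,400,260),2.6); W=cloud(d,c)
for g in [(.57,.339),(.451,.41),(.446,.299)]: print('jar top',circ(W,.076,.09,*g,.05))
```

```text
t 7.12 tcp [0.4941 0.1165 0.2507] psi 91.99 tilt y [-0.005 -0.005 -1.   ] F [0.82 0.22 0.27] gap 0.0857 j [ 0.08  0.19 -0.12  1.26 -0.    1.61]
jar wrist None
jar wrist None
jar wrist None
jar top None
jar top (array([0.4508, 0.4113], dtype=float32), array([0.4508, 0.4129]), 0.0294, 300, np.float64(0.082))
jar top None
```

View pics/w2.png

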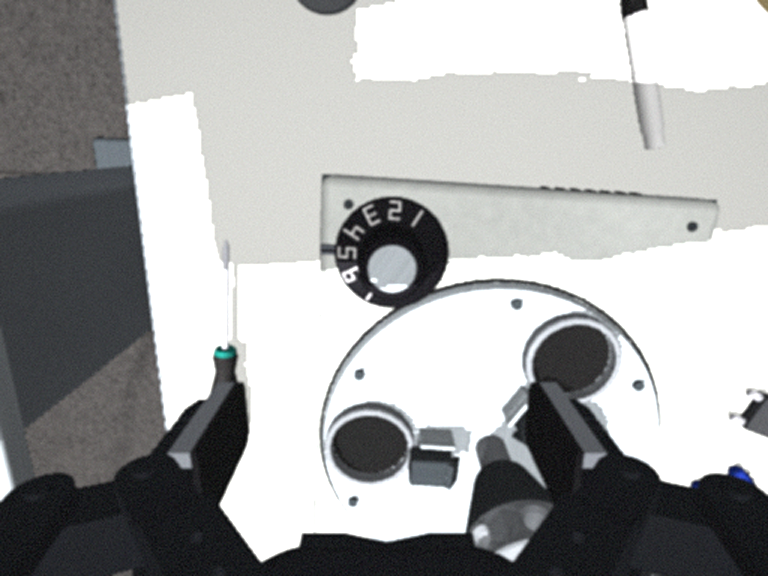

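Request:
drive_tool(plan="-1 0 -20 58 0 0 0; -1 0 -20 58 0 0 0; -1 0 0 58 0 0 0; -1 0 0 58 0 0 0; -1 0 0 0 0 0 0")

```text
clock: 7.85
tcp_pos: [0.4908, 0.353, 0.2937]
orientation: [-0.706, 0.708, 0.014, -0.008]
wrist_force: [0.7, -0.5, -1.3]
finger_gap: 0.0
```

Run:
```python
from h import *
info()
im,d,c=look('wrist','w3',None,1.5)
W=cloud(d,c)
for g in [(.57,.339),(.451,.41),(.446,.299)]: print('jar wrist',circ(W,.079,.09,*g,.05), circ(W,.065,.09,*g,.05))
im,d,c=look('top','t3',(100,110,400,260),2.6); W=cloud(d,c)
for g in [(.57,.339),(.451,.41),(.446,.299)]: print('jar top',circ(W,.076,.09,*g,.05))
```

```text
t 7.85 tcp [0.4908 0.353  0.2937] psi 91.8 tilt y [ 0.009 -0.004 -1.   ] F [ 0.66 -0.46 -1.29] gap 0.0 j [ 0.49  0.36  0.21  1.42 -0.01  2.03]
jar wrist (array([0.5712, 0.3437], dtype=float32), array([0.5715, 0.3425]), 0.0288, 2085, np.float64(0.0819)) (array([0.5702, 0.3446], dtype=float32), array([0.5711, 0.3427]), 0.029, 2214, np.float64(0.0819))
jar wrist (array([0.4525, 0.4138], dtype=float32), array([0.4523, 0.4132]), 0.0286, 2576, np.float64(0.0817)) (array([0.4528, 0.4139], dtype=float32), array([0.4527, 0.4133]), 0.029, 2631, np.float64(0.0816))
jar wrist (array([0.4479, 0.3026], dtype=float32), array([0.4474, 0.3013]), 0.0288, 1914, np.float64(0.0817)) (array([0.4484, 0.3039], dtype=float32), array([0.4478, 0.3015]), 0.0291, 2051, np.float64(0.0817))
jar top (array([0.5695, 0.3406], dtype=float32), array([0.5699, 0.3414]), 0.0291, 305, np.float64(0.0819))
jar top (array([0.4505, 0.4099], dtype=float32), array([0.4512, 0.412 ]), 0.0292, 296, np.float64(0.082))
jar top (array([0.4462, 0.2991], dtype=float32), array([0.4461, 0.2998]), 0.0289, 306, np.float64(0.0821))
```

View pics/w3.png

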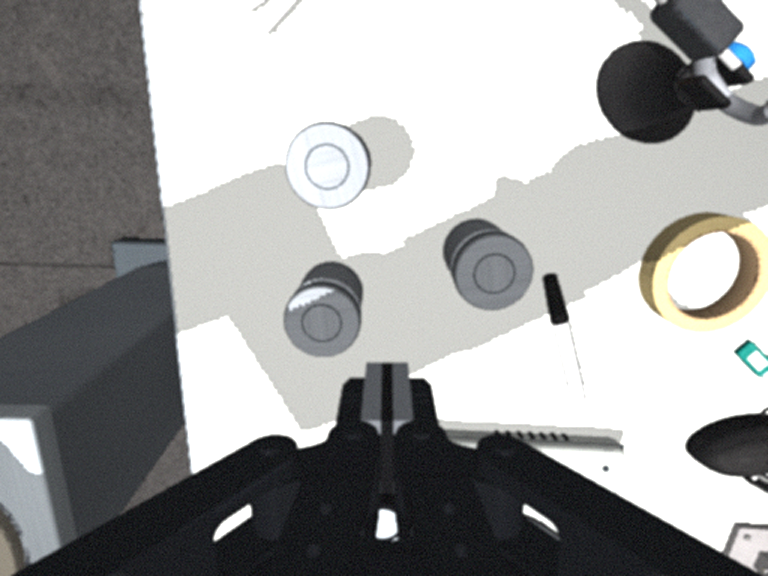

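Run:
```python
from h import *
go(.447,.3005,.115,90)
```

```text
t 7.95 tcp [0.4911 0.3498 0.2941] psi 91.59 tilt y [ 0.009 -0.005 -1.   ] F [-0.52 -0.35  0.24] gap 0.0001 j [ 0.49  0.36  0.21  1.42 -0.01  2.03]
GO tool mm [-47.  178.9 -47.2] dist 190.9 ry 1.59
level rotvec [ 0.29 -0.    0.49]
```

Request:
drive_tool(plan="-1 -24 20 -24 0 0 0.5; -1 -23 58 -23 0 1.6 0; -1 0 58 0 0 0 0; -1 0 42 0 0 0 0; -1 0 0 0 0 0 0; -1 0 0 0 0 0 0")

```text
clock: 8.7
tcp_pos: [0.4476, 0.2916, 0.1171]
orientation: [-0.705, 0.709, -0.003, 0.006]
wrist_force: [0.1, 1.3, -0.1]
finger_gap: -0.0004
```

Run:
```python
from h import *
go(.447,.3005,.100,90)
```

```text
t 8.7 tcp [0.4476 0.2916 0.1171] psi 89.3 tilt y [ 0.004 -0.005 -1.   ] F [ 0.14  1.28 -0.13] gap -0.0004 j [ 0.43  0.32 -0.3   0.96 -0.01  2.01]
GO tool mm [-0.8 17.1  8.9] dist 19.3 ry -0.7
level rotvec [ 0.31 -0.    0.24]
```

Request:
drive_tool(plan="-1 -1 0 9 0 0 0; -1 0 10 0 0 0 0; -1 0 3 0 0 0 0; -1 0 3 0 0 0 0; -1 0 0 0 0 0 0")

```text
clock: 9.32
tcp_pos: [0.45, 0.3028, 0.1048]
orientation: [-0.706, 0.708, -0.0, 0.008]
wrist_force: [-0.0, -0.6, 0.2]
finger_gap: -0.0002
```

Request:
drive_tool(plan="-1 -2 3 -1 0 0 0; -1 0 2 0 0 0 0; -1 0 2 0 0 0 0")

```text
clock: 9.7
tcp_pos: [0.4505, 0.3029, 0.101]
orientation: [0.708, -0.707, -0.002, -0.011]
wrist_force: [-1.4, -1.1, 2.3]
finger_gap: -0.0003
```

Request:
drive_tool(plan="-1 0 3 0 0 0 0; -1 0 3 0 0 0 0; -1 0 3 0 0 0 0")

```text
clock: 10.07
tcp_pos: [0.4518, 0.3035, 0.0958]
orientation: [0.708, -0.706, -0.004, -0.012]
wrist_force: [-8.8, -4.7, 38.4]
finger_gap: 0.0003
```

Request:
drive_tool(plan="-1 0 -12 0 0 0 0; -1 0 -12 0 0 0 0; -1 0 0 35 0 0 0; -1 0 0 40 0 0 0; -1 0 0 30 0 0 0; -1 0 0 0 0 0 0; -1 0 0 0 0 0 0")

```text
clock: 10.95
tcp_pos: [0.4526, 0.4101, 0.1203]
orientation: [0.708, -0.707, -0.003, -0.012]
wrist_force: [-0.9, 0.4, -0.2]
finger_gap: -0.0002
```

Run:
```python
from h import *
go(.4517,.4125,.105,90)
im,d,c=look('wrist','w4'); W=cloud(d,c)
for g in [(.57,.339),(.451,.41),(.446,.299)]: print('jar wrist',circ(W,.065,.09,*g,.05))
```

```text
t 10.95 tcp [0.4526 0.4101 0.1203] psi 89.2 tilt y [ 0.021  0.001 -1.   ] F [-0.89  0.37 -0.19] gap -0.0002 j [ 0.61  0.44 -0.11  1.01 -0.01  2.19]
GO tool mm [-1.3 15.2  2.4] dist 15.5 ry -0.8
level rotvec [-0.09  0.    1.2 ]
jar wrist (array([0.5711, 0.3548], dtype=float32), array([0.5717, 0.345 ]), 0.0293, 4662, np.float64(0.0818))
jar wrist (array([0.4515, 0.4221], dtype=float32), array([0.452 , 0.4138]), 0.029, 6223, np.float64(0.0817))
jar wrist (array([0.4539, 0.3274], dtype=float32), array([0.4538, 0.3239]), 0.0045, 218, np.float64(0.0725))
```

Request:
drive_tool(plan="-1 -1 10 2 0 0 1.2; -1 0 5 0 0 0 0; -1 0 3 0 0 0 0; -1 0 3 0 0 0 0; -1 0 2.5 0 0 0 0")

```text
clock: 11.62
tcp_pos: [0.4525, 0.4101, 0.0967]
orientation: [0.708, -0.706, 0.007, -0.006]
wrist_force: [0.0, -0.6, -0.5]
finger_gap: 0.0003
```

Request:
drive_tool(plan="-1 0 1.5 0 0 0 0; -1 0 1.5 0 0 0 0")

```text
clock: 11.88
tcp_pos: [0.4527, 0.4101, 0.096]
orientation: [0.708, -0.706, 0.006, -0.006]
wrist_force: [-3.6, -1.8, 13.7]
finger_gap: 0.0
```

Home on B. Now A.

Request:
drive_tool(plan="-1 0 -12 0 0 0 0; -1 0 -14 0 0 0 0; -1 40 0 -23 0 0 0; -1 40 0 -24 0 0 0; -1 38 0 -21 0 0 0; -1 0 0 0 0 0 0; -1 0 0 0 0 0 0")

```text
clock: 12.75
tcp_pos: [0.5732, 0.339, 0.1263]
orientation: [0.709, -0.705, 0.005, -0.007]
wrist_force: [-0.7, -0.3, 0.0]
finger_gap: 0.0002
```

Run:
```python
from h import *
go(.571,.343,.105,90)
im,d,c=look('wrist','w5'); W=cloud(d,c)
for g in [(.57,.339),(.451,.41),(.446,.299)]: print('jar wrist',circ(W,.065,.09,*g,.05))
```

```text
t 12.75 tcp [0.5732 0.339  0.1263] psi 89.09 tilt y [ 0.003  0.005 -1.   ] F [-0.66 -0.32  0.03] gap 0.0002 j [0.41 0.54 0.08 1.11 0.   2.  ]
GO tool mm [-2.4 21.3  3.9] dist 21.8 ry -0.91
level rotvec [-0.3   0.    0.17]
jar wrist (array([0.5711, 0.3506], dtype=float32), array([0.5715, 0.3431]), 0.0291, 6169, np.float64(0.0817))
jar wrist (array([0.4612, 0.4131], dtype=float32), array([0.4532, 0.4132]), 0.0288, 7838, np.float64(0.0734))
jar wrist (array([0.4504, 0.305 ], dtype=float32), array([0.4483, 0.3021]), 0.0291, 6296, np.float64(0.0735))
```

Request:
drive_tool(plan="-1 -2 12 4 0 0 0; -1 0 8 0 0 0 0; -1 0 3 0 0 0 0; -1 0 3 0 0 0 0; -1 0 2.5 0 0 0 0; -1 0 1.5 0 0 0 0; -1 0 1.5 0 0 0 0")

```text
clock: 13.68
tcp_pos: [0.5688, 0.346, 0.096]
orientation: [0.709, -0.706, 0.002, -0.006]
wrist_force: [-2.5, -2.8, 11.6]
finger_gap: 0.0002
```

Request:
drive_tool(plan="1 0 -20 0 0 0 0; 1 0 -25 0 0 0 0; 1 0 0 0 0 0 0; 1 0 0 0 0 0 0; 1 0 0 0 0 0 0; 1 0 0 0 0 0 0", grip_force=60)

```text
clock: 14.42
tcp_pos: [0.5664, 0.3453, 0.137]
orientation: [0.708, -0.706, 0.004, -0.003]
wrist_force: [0.4, -0.3, -0.3]
finger_gap: 0.0856
```

Run:
```python
from h import *
go(.571,.3425,.042,90)
im,d,c=look('wrist','w6'); W=cloud(d,c)
for g in [(.57,.339),(.451,.41),(.446,.299)]: print('jar wrist',circ(W,.065,.09,*g,.05))
```

```text
t 14.43 tcp [0.5664 0.3453 0.137 ] psi 89.43 tilt y [-0.     0.002 -1.   ] F [ 0.4  -0.32 -0.32] gap 0.0856 j [0.43 0.53 0.09 1.13 0.   2.01]
GO tool mm [ 4.6 94.9 -2.9] dist 95.1 ry -0.57
level rotvec [-0.11  0.   -0.02]
jar wrist (array([0.5715, 0.3455], dtype=float32), array([0.5714, 0.3429]), 0.029, 6229, np.float64(0.0737))
jar wrist (array([0.4549, 0.4144], dtype=float32), array([0.4527, 0.4132]), 0.0292, 8813, np.float64(0.0735))
jar wrist (array([0.4473, 0.3085], dtype=float32), array([0.4479, 0.3028]), 0.029, 4554, np.float64(0.0735))
```

Request:
drive_tool(plan="1 4.6 0 -3 0 0 0; 1 0 40 0 0 0 0; 1 0 40 0 0 0 0; 1 0 13 0 0 0 0; -1 0 0 0 0 0 0; -1 0 0 0 0 0 0; -1 0 0 0 0 0 0; -1 0 0 0 0 0 0")

```text
clock: 15.48
tcp_pos: [0.5743, 0.3425, 0.0454]
orientation: [0.709, -0.706, 0.002, -0.005]
wrist_force: [0.3, -0.1, -4.1]
finger_gap: 0.0537
```

Run:
```python
from h import *
go(.571,.3425,.042,90)
```

```text
t 15.47 tcp [0.5743 0.3425 0.0454] psi 89.4 tilt y [ 0.005  0.004 -1.   ] F [ 0.33 -0.09 -4.09] gap 0.0537 j [ 0.42  0.61 -0.02  0.94  0.    2.  ]
GO tool mm [-3.3  3.4 -0.1] dist 4.8 ry -0.6
level rotvec [-0.23  0.    0.26]
```

Request:
drive_tool(plan="-1 0 -20 0 0 0 0; -1 0 -40 0 0 0 0; -1 0 -50 0 0 0 0; -1 0 -10 0 0 10.5 0; -1 0 0 0 0 10.5 0; -1 0 0 0 0 10.5 0; -1 0 0 0 0 0 0")

```text
clock: 16.35
tcp_pos: [0.5741, 0.342, 0.1707]
orientation: [0.68, -0.676, 0.198, -0.202]
wrist_force: [-0.0, -0.2, -3.7]
finger_gap: 0.0536
```

Run:
```python
from h import *
go(.629,.046,.165,58.2)
```

```text
t 16.35 tcp [0.5741 0.342  0.1707] psi 57.16 tilt y [ 0.007  0.004 -1.   ] F [-0.02 -0.17 -3.72] gap 0.0536 j [0.42 0.52 0.16 1.2  0.   2.56]
GO tool mm [ 206.6    4.8 -218.9] dist 301.1 ry -1.04
level rotvec [-0.41  0.    0.19]
```

Request:
drive_tool(plan="-1 34 0 -36 0 0 0; -1 34 0 -36 0 0 0; -1 34 0 -36 0 0 0; -1 34 0 -37 0 0 0; -1 34 0 -37 0 0 0; -1 32 0 -33 0 -1 0; -1 0 0 0 -0.4 0 0; -1 0 0 0 0 0 0")

```text
clock: 17.35
tcp_pos: [0.6322, 0.0448, 0.1693]
orientation: [-0.683, 0.683, -0.181, 0.184]
wrist_force: [-0.6, 0.0, -4.4]
finger_gap: 0.0539
```

Run:
```python
from h import *
go(.629,.046,.125,58.2)
im,d,c=look('wrist','w7',None,1.5); np.savez('w7.npz',im=im,d=d,**c)
```

```text
t 17.35 tcp [0.6322 0.0448 0.1693] psi 60.04 tilt y [ 0.004 -0.002 -1.   ] F [-0.63  0.01 -4.42] gap 0.0539 j [-0.06  0.46  0.05  1.16 -0.    2.04]
GO tool mm [-3.6 44.2 -0.5] dist 44.4 ry 1.84
level rotvec [-0.04  0.    0.27]
```

View pics/w7.png

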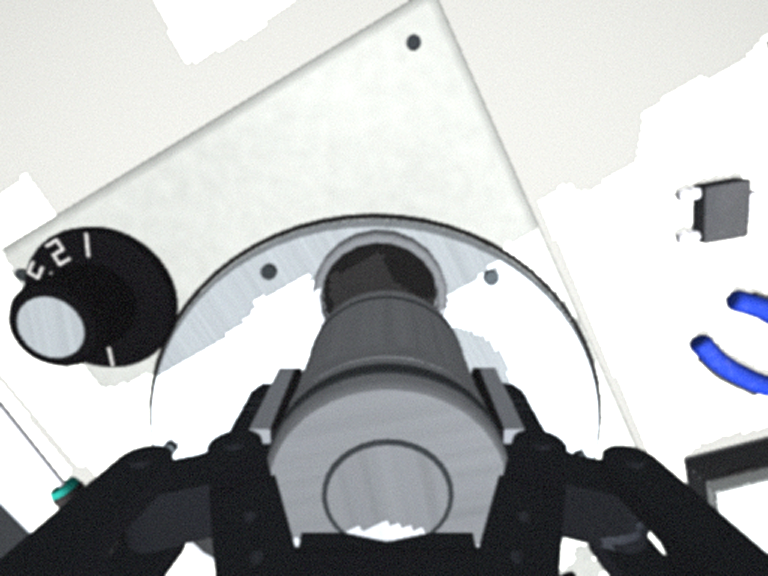

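```bash
cat >> h.py <<'E'
from scipy.optimize import least_squares
def lsq(p,r0=None):
    f=lambda q:np.hypot(p[:,0]-q[0],p[:,1]-q[1])-(r0 if r0 else q[2])
    x0=[*p.mean(0),.03]
    return least_squares(f,x0[:2] if r0 else x0,loss='soft_l1',f_scale=.001).x
def rim(W,g):
    m=(W[...,2]>.0555)&(W[...,2]<.0610)&(abs(np.hypot(W[...,0]-g[0],W[...,1]-g[1])-.0328)<.006)
    p=W[m][:,:2]; return lsq(p).round(4),lsq(p,.0328).round(4),len(p)
def lid(W,g,z0,rad=.04):
    m=(abs(W[...,2]-z0)<.004)&(np.hypot(W[...,0]-g[0],W[...,1]-g[1])<rad)
    p=W[m][:,:2].astype(np.float32)
    if len(p)<20: return None
    h=cv2.convexHull(p)[:,0]
    return lsq(h).round(4),lsq(h,.0285).round(4),len(p),np.median(W[m][:,2]).round(4)
E
python3 - <<'E'
from h import *
z=np.load('w7.npz'); W=cloud(z['d'],z)
print(rim(W,(.629,.046))); 
zz=W[...,2]; print(np.nanmedian(W[330:345,240:270].reshape(-1,3),axis=0))
print(lid(W,(.632,.045),.1975))
E
```

```text
(array([0.6315, 0.0474, 0.0322]), array([0.6312, 0.0467]), 949)
[0.63167819 0.04392448 0.19951834]
(array([0.6252, 0.0316, 0.0456]), array([0.6327, 0.048 ]), 15369, np.float64(0.199))
```

```bash
cat >> h.py <<'E'
def heldlid(W,R,tcp,z0):
    # held lid centre from wrist view: tool x,z offsets (m) rel. TCP
    d=(W-tcp)@R; m=(abs(W[...,2]-z0)<.005)&(np.hypot(d[...,0],d[...,2])<.04)
    p=d[m][:,[0,2]]
    p=p[p[:,1]>-.005]; h=cv2.convexHull(p.astype(np.float32))[:,0]; h=h[h[:,1]>.004]
    return lsq(h,.0285).round(4),lsq(h).round(4),len(h),np.median(W[m][:,2]).round(4)
E
python3 - <<'E'
from h import *
z=np.load('w7.npz'); W=cloud(z['d'],z); s,R,p=info()
print(heldlid(W,R,s['tcp_pos'],.1985))
print('rim in tool', (R.T@(np.array([.6312,.0467,.058])-s['tcp_pos'])).round(4))
E
```

```text
t 17.4 tcp [0.6322 0.0449 0.1693] psi 60.04 tilt y [ 0.005 -0.002 -1.   ] F [ 0.12 -0.45 -3.85] gap 0.0537 j [-0.05  0.46  0.05  1.16 -0.    2.04]
(array([-0.0016,  0.0029]), array([ 0.0003, -0.0182,  0.0484]), 17, np.float64(0.1991))
rim in tool [-0.0024  0.1113  0.001 ]
```

Request:
drive_tool(plan="-1 -2 0 -1.2 0 1.8 0.3; -1 0 30 0 0 0 0; -1 0 20 0 0 0 0; -1 0 5 0 0 0 0; -1 0 0 0 0 0 0")

```text
clock: 18.02
tcp_pos: [0.6291, 0.0505, 0.1143]
orientation: [0.681, -0.68, 0.191, -0.192]
wrist_force: [0.0, -0.6, -3.1]
finger_gap: 0.0539
```

Run:
```python
from h import *
go(.630,.0463,.0914,58.2)
```

```text
t 18.02 tcp [0.6291 0.0505 0.1143] psi 58.54 tilt y [ 0.001  0.001 -1.   ] F [ 0.01 -0.57 -3.14] gap 0.0539 j [-0.05  0.49 -0.04  1.04  0.    2.07]
GO tool mm [ 3.  22.9 -3.1] dist 23.3 ry 0.34
level rotvec [-0.1  0.   0. ]
```

Request:
drive_tool(plan="-1 3 0 -3.5 0 0 0; -1 0 4 0 0 0 0; -1 0 0 0 0 0 0")

```text
clock: 18.4
tcp_pos: [0.6311, 0.0459, 0.1123]
orientation: [0.682, -0.68, 0.19, -0.193]
wrist_force: [-0.4, 0.1, -4.2]
finger_gap: 0.0537
```

Run:
```python
from h import *
go(.630,.0463,.0914,58.2)
```

```text
t 18.4 tcp [0.6311 0.0459 0.1123] psi 58.57 tilt y [ 0.004  0.001 -1.   ] F [-0.41  0.14 -4.22] gap 0.0537 j [-0.05  0.49 -0.04  1.04  0.    2.06]
GO tool mm [-1.2 20.9 -0.3] dist 21.0 ry 0.37
level rotvec [-0.19  0.    0.18]
```

Request:
drive_tool(plan="-1 -1 6 0 0 0 0; -1 0 4 0 0 0 0; -1 0 3 0 0 0 0")

```text
clock: 18.77
tcp_pos: [0.6306, 0.0463, 0.099]
orientation: [0.682, -0.68, 0.19, -0.193]
wrist_force: [0.1, -0.2, -3.7]
finger_gap: 0.0538
```

Run:
```python
from h import *
go(.630,.0463,.0914,58.2)
```

```text
t 18.77 tcp [0.6306 0.0463 0.099 ] psi 58.54 tilt y [ 0.005  0.001 -1.   ] F [ 0.1  -0.24 -3.67] gap 0.0538 j [-0.05  0.5  -0.06  1.01  0.    2.07]
GO tool mm [-0.6  7.6 -0.3] dist 7.6 ry 0.34
level rotvec [-0.22  0.    0.23]
```

In the cup with no contact. Continue down.

Request:
drive_tool(plan="-1 -0.6 3 0 0 0 0; -1 0 3 0 0 0 0; -1 0 1.5 0 0 0 0; -1 0 1 0 0 0 0")

```text
clock: 19.27
tcp_pos: [0.6298, 0.0467, 0.0898]
orientation: [0.682, -0.68, 0.19, -0.193]
wrist_force: [-2.4, 0.2, 4.0]
finger_gap: 0.0535
```

Request:
drive_tool(plan="1 0 0 0 0 0 0; 1 0 0 0 0 0 0; 1 0 0 0 0 0 0; 1 0 -20 0 0 0 0; 1 0 -50 0 0 0 0; 1 0 -50 0 0 0 0; 1 0 -40 0 0 -10.5 0; 1 0 0 0 0 -10.5 0")

```text
clock: 20.27
tcp_pos: [0.6303, 0.0463, 0.2574]
orientation: [0.705, -0.704, 0.057, -0.064]
wrist_force: [0.4, 0.0, 0.3]
finger_gap: 0.0854
```

Request:
drive_tool(plan="1 0 0 0 0 -10.5 0; 1 0 0 0 0 -10.5 0; 1 0 0 0 0 -10.5 0; 1 0 0 0 0 -10.5 0; 1 0 0 0 0 -10.5 0; 1 0 0 0 0 -10.5 0; 1 0 0 0 0 -10.5 0; 1 0 0 0 0 -10.5 0")

```text
clock: 21.28
tcp_pos: [0.6319, 0.0461, 0.2614]
orientation: [-0.553, 0.561, 0.441, -0.431]
wrist_force: [-0.6, -0.2, 0.5]
finger_gap: 0.0853
```

Request:
drive_tool(plan="1 0 0 0 0 -10.5 0; 1 0 0 0 0 -6.5 0; 1 0 0 0 0 0 0")

```text
clock: 21.65
tcp_pos: [0.6322, 0.0461, 0.2621]
orientation: [-0.48, 0.489, 0.52, -0.51]
wrist_force: [0.2, -1.0, 0.1]
finger_gap: 0.0854
```

Run:
```python
from h import *
im,d,c=look('top','t4',(100,110,400,260),2.6); W=cloud(d,c)
for g in [(.451,.41),(.446,.299)]: print('jar top',lid(W,g,.074))
print('seated',lid(W,(.629,.046),.12))
go(.452,.413,.17,180)
im,d,c=look('wrist','w8',None,1.5); W=cloud(d,c); print('seated',lid(W,(.629,.046),.12))
```

```text
jar top (array([0.4514, 0.4116, 0.0277]), array([0.4513, 0.4114]), 282, np.float64(0.074))
jar top (array([0.446 , 0.2996, 0.0278]), array([0.4458, 0.2996]), 283, np.float64(0.0743))
seated None
t 21.7 tcp [0.6322 0.0461 0.2622] psi -176.55 tilt y [ 0.019  0.    -1.   ] F [0.09 0.54 0.18] gap 0.0855 j [-0.05  0.41  0.21  1.35  0.   -0.11]
GO tool mm [377.2  88.7 159.5] dist 419.1 ry 3.45
level rotvec [ 1.12  0.   -0.05]
seated (array([0.6316, 0.0471, 0.0283]), array([0.6316, 0.0471]), 3335, np.float64(0.1198))
```

View pics/w8.png

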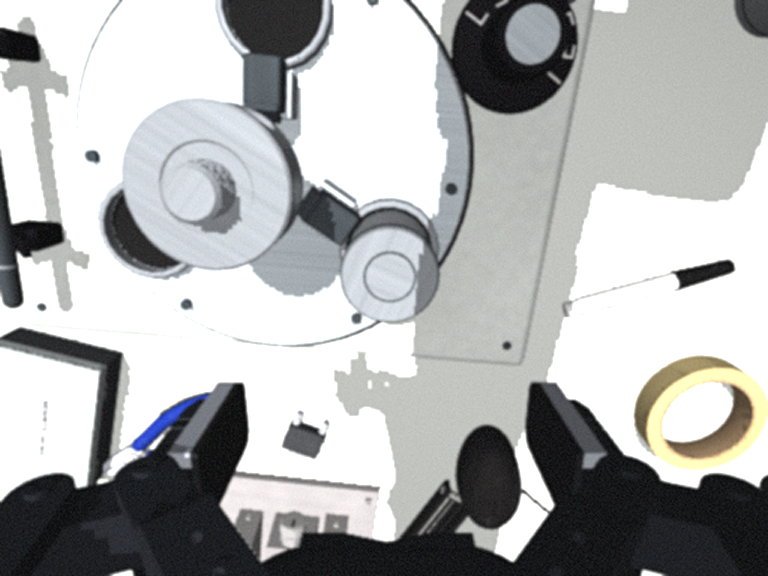

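Request:
drive_tool(plan="1 54 0 23 0 0 0; 1 54 0 23 0 0 0; 1 54 10 23 0 3 0; 1 53 15 25 0 0 0; 1 53 20 25 0 0 0; 1 53 20 25 0 0 0; 1 50 20 20 0 0 0; 1 0 0 0 0 0 0")

```text
clock: 22.75
tcp_pos: [0.4604, 0.4218, 0.1725]
orientation: [-0.497, 0.509, 0.504, -0.49]
wrist_force: [0.8, -0.6, 0.5]
finger_gap: 0.0851
```

Run:
```python
from h import *
go(.452,.413,.045,180)
im,d,c=look('wrist','w9',None,1.5); W=cloud(d,c)
for g in [(.451,.41),(.446,.299)]: print('jar',lid(W,g,.074))
```

```text
t 22.75 tcp [0.4604 0.4218 0.1725] psi 179.26 tilt y [ 0.026  0.002 -1.   ] F [ 0.78 -0.6   0.54] gap 0.0851 j [ 0.62  0.42  0.01  1.13 -0.01  0.63]
GO tool mm [ -9.2 127.2  11.5] dist 128.1 ry -0.74
level rotvec [ 1.48 -0.    0.13]
jar (array([0.4522, 0.4131, 0.0285]), array([0.4522, 0.4132]), 4716, np.float64(0.0738))
jar (array([0.4474, 0.3017, 0.0285]), array([0.4474, 0.3017]), 4847, np.float64(0.0739))
```

Request:
drive_tool(plan="1 -9 0 8 1.5 0 0; 1 0 20 0 0 0 0; 1 0 0 0 0 0 0")

```text
clock: 23.18
tcp_pos: [0.455, 0.4077, 0.1553]
orientation: [0.506, -0.505, -0.495, 0.494]
wrist_force: [0.7, -0.3, -0.3]
finger_gap: 0.0853
```

Run:
```python
from h import *
go(.452,.4127,.045,180)
```

```text
t 23.18 tcp [0.455  0.4077 0.1553] psi 178.8 tilt y [ 0.     0.003 -1.   ] F [ 0.68 -0.29 -0.31] gap 0.0853 j [ 0.6   0.42 -0.04  1.11  0.    0.62]
GO tool mm [  4.6 110.3   3.1] dist 110.4 ry -1.2
level rotvec [ 0.   -0.    0.17]
```

Request:
drive_tool(plan="1 4 35 3 0 0 0; 1 0 40 0 0 0 0; 1 0 26 0 0 0 0; 1 0 8 0 0 0 0; 1 0 0 0 0 0 0")

```text
clock: 23.8
tcp_pos: [0.459, 0.4088, 0.0517]
orientation: [0.508, -0.508, -0.496, 0.488]
wrist_force: [0.0, -0.7, 0.6]
finger_gap: 0.0857
```

Run:
```python
from h import *
go(.452,.4127,.045,180)
```

```text
t 23.8 tcp [0.459  0.4088 0.0517] psi 178.17 tilt y [ 0.007  0.009 -1.   ] F [ 0.   -0.7   0.63] gap 0.0857 j [ 0.6   0.51 -0.18  0.88  0.    0.63]
GO tool mm [3.6 6.7 7.2] dist 10.5 ry -1.83
level rotvec [ 0.4 -0.   0.5]
```

Request:
drive_tool(plan="1 3.5 5 7 0.4 0 0.5; 1 0 0 0 0 0 0")

```text
clock: 24.05
tcp_pos: [0.4533, 0.4133, 0.0491]
orientation: [-0.508, 0.508, 0.493, -0.491]
wrist_force: [-0.3, 0.2, 0.2]
finger_gap: 0.0856
```

Run:
```python
from h import *
go(.452,.4127,.045,180)
```

```text
t 24.05 tcp [0.4533 0.4133 0.0491] psi 178.11 tilt y [ 0.003  0.002 -1.   ] F [-0.3   0.18  0.23] gap 0.0856 j [ 0.61  0.51 -0.17  0.88  0.    0.64]
GO tool mm [-0.7  4.1  1.3] dist 4.4 ry -1.89
level rotvec [ 0.14 -0.    0.11]
```

Close and lift.

Request:
drive_tool(plan="-1 0 4 1 0 0 0; -1 0 0 0 0 0 0; -1 0 0 0 0 0 0; -1 0 0 0 0 0 0; -1 0 0 0 0 0 0")

```text
clock: 24.68
tcp_pos: [0.4525, 0.4138, 0.046]
orientation: [-0.508, 0.508, 0.493, -0.49]
wrist_force: [0.1, -0.6, -0.5]
finger_gap: 0.0543
```

Run:
```python
from h import *
go(.452,.4127,.045,180)
```

```text
t 24.68 tcp [0.4525 0.4138 0.046 ] psi 178.15 tilt y [ 0.004  0.002 -1.   ] F [ 0.07 -0.57 -0.52] gap 0.0543 j [ 0.61  0.52 -0.18  0.87 -0.    0.64]
GO tool mm [-1.2  1.   0.5] dist 1.6 ry -1.85
level rotvec [ 0.23 -0.    0.13]
```

Request:
drive_tool(plan="-1 0 -25 0 0 0 0; -1 0 -55 0 0 0 0; -1 0 -55 0 0 0 0; -1 -40 -10 0 0 -8 0; -1 -55 0 0 0 0 0; -1 -55 0 0 0 0 0; -1 -55 0 0 0 0 0; -1 -55 0 0 0 0 0")

```text
clock: 25.68
tcp_pos: [0.4732, 0.1504, 0.1901]
orientation: [0.469, -0.469, -0.528, 0.531]
wrist_force: [1.6, -0.9, -3.3]
finger_gap: 0.0539
```

Run:
```python
from h import *
go(.45,-.18,.19,298)
```

```text
t 25.68 tcp [0.4732 0.1504 0.1901] psi -173.1 tilt y [-0.003 -0.002 -1.   ] F [ 1.57 -0.87 -3.28] gap 0.0539 j [ 0.15  0.19 -0.27  1.11 -0.    0.03]
GO tool mm [-325.2    0.9   62.7] dist 331.2 ry -111.1
level rotvec [-0.21  0.   -0.11]
```

Request:
drive_tool(plan="-1 -55 0 10 0 0 0; -1 -55 0 10 0 0 0; -1 -55 0 10 0 0 0; -1 -55 0 10 0 0 0; -1 -55 0 10 0 0 0; -1 -48 0 10 0 0 0; -1 0 0 0 0 -10.5 0; -1 0 0 0 0 -10.5 0")

```text
clock: 26.68
tcp_pos: [0.4475, -0.1917, 0.1868]
orientation: [0.366, -0.361, -0.605, 0.608]
wrist_force: [-0.2, 0.1, -3.5]
finger_gap: 0.0542
```

Request:
drive_tool(plan="-1 0 0 0 0 -10.5 0; -1 0 0 0 0 -10.5 0; -1 0 0 0 0 -10.5 0; -1 0 0 0 0 -10.5 0; -1 0 0 0 0 -10.5 0; -1 0 0 0 0 -10.5 0; -1 0 0 0 0 -10.5 0; -1 0 0 0 0 -10.5 0")

```text
clock: 27.68
tcp_pos: [0.443, -0.1895, 0.1814]
orientation: [0.142, -0.153, 0.696, -0.687]
wrist_force: [-0.6, 0.3, -4.7]
finger_gap: 0.0542
```

Run:
```python
from h import *
go(.625,-.15,.18,298)
```

```text
t 27.68 tcp [ 0.443  -0.1895  0.1814] psi -65.88 tilt y [-0.018  0.008 -1.   ] F [-0.57  0.25 -4.71] gap 0.0542 j [-0.57  0.19 -0.3   1.1  -0.   -2.56]
GO tool mm [-182.3   -1.5   38.4] dist 186.3 ry -3.88
level rotvec [ 0.84 -0.    0.74]
```

Request:
drive_tool(plan="-1 -40 0 8 0.8 0 0.7; -1 -50 0 12 0 0 0; -1 -48 0 10 0 -3.9 0; -1 -40 0 8 0 0 0; -1 0 0 0 0 0 0; -1 0 0 0 0 0 0")

```text
clock: 28.42
tcp_pos: [0.6215, -0.146, 0.1746]
orientation: [0.169, -0.175, 0.688, -0.684]
wrist_force: [0.1, -0.8, -3.2]
finger_gap: 0.054
```

Run:
```python
from h import *
go(.6247,-.118,.17,298.2)
```

```text
t 28.43 tcp [ 0.6215 -0.146   0.1746] psi -61.85 tilt y [-0.01   0.004 -1.   ] F [ 0.14 -0.79 -3.17] gap 0.054 j [-0.36  0.48  0.09  1.2   0.   -2.42]
GO tool mm [-16.1   4.6 -23.2] dist 28.6 ry -0.05
level rotvec [ 0.48 -0.    0.4 ]
```

Request:
drive_tool(plan="-1 -16 0 -23 0.5 0 0.4; -1 0 0 0 0 0 0; -1 0 0 0 0 0 0")

```text
clock: 28.8
tcp_pos: [0.6213, -0.119, 0.1738]
orientation: [0.17, -0.172, 0.686, -0.686]
wrist_force: [0.5, -0.4, -3.9]
finger_gap: 0.0542
```

Run:
```python
from h import *
go(.625,-.1176,.12,298.2)
s,R=st(); im,d,c=look('wrist','w10',None,1.5); W=cloud(d,c); print(rim(W,(.626,-.118)))
print(heldlid(W,R,s['tcp_pos'],s['tcp_pos'][2]+.028));
```

```text
t 28.8 tcp [ 0.6213 -0.119   0.1738] psi -62.02 tilt y [-0.003  0.    -1.   ] F [ 0.49 -0.36 -3.89] gap 0.0542 j [-0.32  0.46  0.06  1.18 -0.   -2.37]
GO tool mm [-4.1 53.8  0.6] dist 54.0 ry -0.22
level rotvec [ 0.1  -0.    0.17]
(array([ 0.6269, -0.1176,  0.0322]), array([ 0.6265, -0.117 ]), 881)
(array([-0.0023,  0.0035]), array([-0.0008, -0.0157,  0.0467]), 22, np.float64(0.2015))
```

View pics/w10.png

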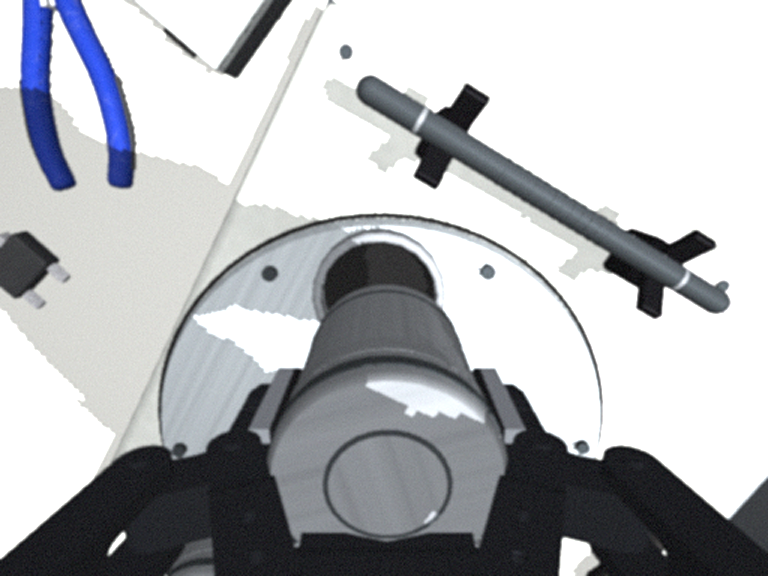

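Request:
drive_tool(plan="-1 -4 15 0.5 0 0 0; -1 0 25 0 0 0 0; -1 0 10 0 0 0 0; -1 0 0 0 0 0 0")

```text
clock: 29.35
tcp_pos: [0.6246, -0.1194, 0.1208]
orientation: [0.169, -0.171, 0.687, -0.686]
wrist_force: [-0.1, -0.2, -3.8]
finger_gap: 0.0539
```

Run:
```python
from h import *
go(.6252,-.1174,.110,298.2)
```

```text
t 29.35 tcp [ 0.6246 -0.1194  0.1208] psi -62.2 tilt y [-0.004  0.    -1.   ] F [-0.14 -0.19 -3.76] gap 0.0539 j [-0.31  0.5  -0.01  1.07 -0.   -2.37]
GO tool mm [-1.5 10.8 -1.4] dist 11.0 ry -0.4
level rotvec [ 0.11 -0.    0.18]
```

Request:
drive_tool(plan="-1 -1.5 8 -1.4 0 0 0; -1 0 5 0 0 0 0; -1 0 3 0 0 0 0; -1 0 3 0 0 0 0; -1 0 0 0 0 0 0")

```text
clock: 29.98
tcp_pos: [0.6264, -0.1176, 0.1023]
orientation: [-0.17, 0.17, -0.686, 0.686]
wrist_force: [-0.7, 0.8, -4.4]
finger_gap: 0.054
```

Run:
```python
from h import *
go(.6252,-.1174,.092,298.2)
```

```text
t 29.98 tcp [ 0.6264 -0.1176  0.1023] psi -62.2 tilt y [-0.001 -0.    -1.   ] F [-0.65  0.76 -4.38] gap 0.054 j [-0.31  0.51 -0.03  1.03 -0.   -2.37]
GO tool mm [ 1.  10.3 -0.8] dist 10.4 ry -0.4
level rotvec [ 0.   -0.    0.06]
```

Request:
drive_tool(plan="-1 1 3.5 -0.8 0 0 0; -1 0 4 0 0 0 0; -1 0 3 0 0 0 0; -1 0 1.5 0 0 0 0; -1 0 1 0 0 0 0")

```text
clock: 30.6
tcp_pos: [0.6252, -0.1171, 0.092]
orientation: [-0.17, 0.17, -0.686, 0.687]
wrist_force: [-2.8, 1.4, 4.7]
finger_gap: 0.0539
```

Request:
drive_tool(plan="1 0 0 0 0 0 0; 1 0 0 0 0 0 0; 1 0 0 0 0 0 0; 1 0 -20 0 0 0 0; 1 0 -50 0 0 0 0; 1 0 -50 0 0 0 0; 1 0 -48 0 0 10.5 0; 1 0 0 0 0 10.5 0")

```text
clock: 31.6
tcp_pos: [0.6266, -0.118, 0.2649]
orientation: [-0.04, 0.037, -0.705, 0.707]
wrist_force: [0.7, 0.1, 0.5]
finger_gap: 0.0855
```

Request:
drive_tool(plan="1 0 0 0 0 10.5 0; 1 0 0 0 0 10.5 0; 1 0 0 0 0 10.5 0; 1 0 0 0 0 10.5 0; 1 0 0 0 0 10.5 0; 1 0 0 0 0 10.5 0; 1 0 0 0 0 10.5 0; 1 0 0 0 0 10.5 0")

```text
clock: 32.6
tcp_pos: [0.6286, -0.1192, 0.2662]
orientation: [-0.45, 0.457, 0.544, -0.542]
wrist_force: [-0.1, -0.2, 0.5]
finger_gap: 0.0856
```

Request:
drive_tool(plan="1 0 0 0 0 10.5 0; 1 0 0 0 0 3 0; 1 0 0 0 0 0 0")

```text
clock: 32.98
tcp_pos: [0.6291, -0.1196, 0.2659]
orientation: [-0.512, 0.519, 0.485, -0.483]
wrist_force: [-0.5, 0.4, 0.2]
finger_gap: 0.0852
```

Run:
```python
from h import *
im,d,c=look('top','t5',(100,110,400,260),2.6); W=cloud(d,c)
print('jar top',lid(W,(.446,.299),.074))
go(.447,.301,.15,180)
im,d,c=look('wrist','w11',None,1.5); W=cloud(d,c); print('seated',lid(W,(.625,-.117),.12),lid(W,(.63,.046),.12))
```

```text
jar top (array([0.4458, 0.3001, 0.0278]), array([0.4456, 0.3004]), 282, np.float64(0.074))
t 33.02 tcp [ 0.6291 -0.1196  0.2659] psi 176.39 tilt y [ 0.01  -0.005 -1.   ] F [-0.07  0.36  1.01] gap 0.0855 j [-0.31  0.43  0.25  1.38 -0.   -0.25]
GO tool mm [408.8 111.9 209.4] dist 472.7 ry -3.61
level rotvec [ 0.6   0.   -0.26]
seated (array([ 0.628 , -0.1188,  0.0284]), array([ 0.628 , -0.1188]), 3258, np.float64(0.1198)) (array([0.6315, 0.0466, 0.0284]), array([0.6315, 0.0466]), 3393, np.float64(0.1198))
```

Request:
drive_tool(plan="1 51 0 26 0.6 0 0; 1 51 0 26 0 0 0; 1 51 0 26 0 -3.6 0; 1 51 0 26 0 0 0; 1 51 0 26 0 0 0; 1 51 0 26 0 0 0; 1 51 20 26 0 0 0; 1 40 20 20 0 0 0")

```text
clock: 34.08
tcp_pos: [0.4348, 0.2901, 0.2241]
orientation: [-0.497, 0.502, 0.502, -0.499]
wrist_force: [1.3, 0.4, 0.5]
finger_gap: 0.0852
```

Request:
drive_tool(plan="1 0 20 0 0 0 0; 1 0 40 0 0 0 0; 1 0 0 0 0 0 0")

```text
clock: 34.45
tcp_pos: [0.4321, 0.2936, 0.1622]
orientation: [-0.495, 0.499, 0.504, -0.502]
wrist_force: [0.3, -0.8, 0.7]
finger_gap: 0.0854
```

Run:
```python
from h import *
go(.447,.301,.045,178)
im,d,c=look('wrist','w12'); W=cloud(d,c); print('jar',lid(W,(.446,.3),.074))
```

```text
t 34.45 tcp [0.4321 0.2936 0.1622] psi -179.3 tilt y [ 0.008 -0.002 -1.   ] F [ 0.34 -0.83  0.68] gap 0.0854 j [ 0.45  0.25 -0.26  1.05 -0.    0.43]
GO tool mm [  7.4 117.3 -14.1] dist 118.4 ry 2.7
level rotvec [ 0.43  0.   -0.1 ]
jar (array([0.4475, 0.3012, 0.0285]), array([0.4475, 0.3012]), 4635, np.float64(0.0739))
```

Request:
drive_tool(plan="1 7 10 -14 0.4 2.5 0; 1 0 30 0 0 0 0; 1 0 40 0 0 0 0; 1 0 22 0 0 0 0; 1 0 0 0 0 0 0")

```text
clock: 35.12
tcp_pos: [0.4582, 0.3042, 0.0717]
orientation: [-0.505, 0.512, 0.499, -0.484]
wrist_force: [-0.7, 0.3, -0.1]
finger_gap: 0.0853
```

Run:
```python
from h import *
go(.447,.301,.045,178)
```

```text
t 35.12 tcp [0.4582 0.3042 0.0717] psi 178.01 tilt y [ 0.021  0.008 -1.   ] F [-0.65  0.33 -0.11] gap 0.0853 j [ 0.44  0.37 -0.34  0.84 -0.    0.48]
GO tool mm [-3.9 26.4 11.7] dist 29.2 ry 0.01
level rotvec [ 1.18 -0.    0.5 ]
```

Request:
drive_tool(plan="1 -3.5 0 11 1.2 0 0.5; 1 0 15 0 0 0 0; 1 0 10 0 0 0 0; 1 0 0 0 0 0 0")

```text
clock: 35.62
tcp_pos: [0.4496, 0.3021, 0.0496]
orientation: [-0.508, 0.509, 0.493, -0.489]
wrist_force: [0.4, -0.2, 0.2]
finger_gap: 0.0853
```

Run:
```python
from h import *
go(.447,.301,.045,178)
```

```text
t 35.62 tcp [0.4496 0.3021 0.0496] psi 178.0 tilt y [ 0.005  0.003 -1.   ] F [ 0.39 -0.24  0.17] gap 0.0853 j [ 0.44  0.39 -0.37  0.8   0.    0.48]
GO tool mm [-1.2  4.6  2.6] dist 5.4 ry -0.0
level rotvec [ 0.27 -0.    0.16]
```

Request:
drive_tool(plan="1 -1 4 2.5 0.3 0 0.2; -1 0 0 0 0 0 0; -1 0 0 0 0 0 0; -1 0 0 0 0 0 0; -1 0 0 0 0 0 0; -1 0 0 0 0 0 0")

```text
clock: 36.38
tcp_pos: [0.4472, 0.3014, 0.0458]
orientation: [-0.509, 0.509, 0.491, -0.491]
wrist_force: [-0.5, 0.2, -1.3]
finger_gap: 0.054
```

Run:
```python
from h import *
go(.4845,-.0317,.18,178)
```

```text
t 36.38 tcp [0.4472 0.3014 0.0458] psi 178.01 tilt y [-0.    -0.001 -1.   ] F [-0.49  0.23 -1.27] gap 0.054 j [ 0.44  0.4  -0.37  0.8  -0.    0.48]
GO tool mm [-331.7 -134.1  -48.8] dist 361.0 ry 0.01
level rotvec [-0.02  0.   -0.03]
```

Request:
drive_tool(plan="-1 0 -25 0 0 0 0; -1 0 -50 0 0 0 0; -1 -30 -50 -4 0 0 0; -1 -55 -9 -8 0 0 0; -1 -55 0 -8 0 0 0; -1 -55 0 -8 0 0 0; -1 -55 0 -8 0 0 0; -1 -55 0 -8 0 0 0")

```text
clock: 37.38
tcp_pos: [0.48, -0.0107, 0.1817]
orientation: [0.507, -0.506, -0.492, 0.496]
wrist_force: [1.5, 0.5, -3.4]
finger_gap: 0.0542
```

Request:
drive_tool(plan="-1 0 0 0 0 0 0; -1 0 0 0 0 0 0")

```text
clock: 37.62
tcp_pos: [0.4795, -0.0143, 0.1808]
orientation: [0.509, -0.508, -0.489, 0.494]
wrist_force: [0.2, 0.3, -4.0]
finger_gap: 0.0544
```

Run:
```python
from h import *
go(.4850,-.0314,.17,178.3)
```

```text
t 37.62 tcp [ 0.4795 -0.0143  0.1808] psi 178.11 tilt y [-0.006 -0.004 -1.   ] F [ 0.18  0.34 -4.02] gap 0.0544 j [-0.19  0.17 -0.32  1.08 -0.   -0.16]
GO tool mm [-16.8  10.9  -6.1] dist 21.0 ry -0.19
level rotvec [-0.34  0.   -0.21]
```

Request:
drive_tool(plan="-1 -16.8 0 -6 -0.3 0 -0.2; -1 0 15 0 0 0 0; -1 0 0 0 0 0 0; -1 0 0 0 0 0 0")

```text
clock: 38.12
tcp_pos: [0.4847, -0.0294, 0.1642]
orientation: [0.507, -0.506, -0.493, 0.494]
wrist_force: [-0.3, 0.4, -4.0]
finger_gap: 0.0538
```

Run:
```python
from h import *
go(.4850,-.0314,.11,178.3)
s,R=st(); im,d,c=look('wrist','w13',None,1.5); W=cloud(d,c); print(rim(W,(.486,-.0315)))
print(heldlid(W,R,s['tcp_pos'],s['tcp_pos'][2]+.028));
```

```text
t 38.12 tcp [ 0.4847 -0.0294  0.1642] psi 178.44 tilt y [-0.002  0.001 -1.   ] F [-0.3   0.35 -3.99] gap 0.0538 j [-0.23  0.19 -0.34  1.04  0.   -0.2 ]
GO tool mm [-2.1 54.2 -0.5] dist 54.2 ry 0.14
level rotvec [-0.13  0.    0.04]
(array([ 0.4864, -0.0311,  0.0323]), array([ 0.487 , -0.0311]), 942)
(array([-0.009 ,  0.0041]), array([ 0.0001, -0.0199,  0.0485]), 21, np.float64(0.1921))
```

Request:
drive_tool(plan="-1 -2 15 -0.5 0 0 0; -1 0 20 0 0 0 0; -1 0 8 0 0 0 0; -1 0 0 0 0 0 0")

```text
clock: 38.67
tcp_pos: [0.4848, -0.0309, 0.1186]
orientation: [0.507, -0.506, -0.493, 0.494]
wrist_force: [-0.8, 0.4, -2.4]
finger_gap: 0.0539
```

Run:
```python
from h import *
go(.4852,-.0314,.108,178.3)
```

```text
t 38.67 tcp [ 0.4848 -0.0309  0.1186] psi 178.51 tilt y [-0.002  0.001 -1.   ] F [-0.85  0.45 -2.38] gap 0.0539 j [-0.23  0.23 -0.41  0.93  0.   -0.2 ]
GO tool mm [-0.5 10.6 -0.5] dist 10.6 ry 0.21
level rotvec [-0.14  0.    0.04]
```

Request:
drive_tool(plan="-1 -0.5 8 -0.5 0 0 0; -1 0 5 0 0 0 0; -1 0 3 0 0 0 0; -1 0 3 0 0 0 0; -1 0 0 0 0 0 0")

```text
clock: 39.3
tcp_pos: [0.4863, -0.0317, 0.0995]
orientation: [0.507, -0.506, -0.493, 0.493]
wrist_force: [0.9, -0.0, -3.6]
finger_gap: 0.0544
```

Run:
```python
from h import *
go(.4852,-.0314,.0918,178.3)
```

```text
t 39.3 tcp [ 0.4863 -0.0317  0.0995] psi 178.51 tilt y [-0.  0. -1.] F [ 0.94 -0.05 -3.56] gap 0.0544 j [-0.23  0.25 -0.44  0.88  0.   -0.2 ]
GO tool mm [0.3 7.7 1.1] dist 7.7 ry 0.21
level rotvec [-0.01  0.    0.01]
```

Request:
drive_tool(plan="-1 0 3 1 0 0 0; -1 0 3 0 0 0 0; -1 0 1.5 0 0 0 0; -1 0 1 0 0 0 0; -1 0 1 0 0 0 0")

```text
clock: 39.92
tcp_pos: [0.4856, -0.0318, 0.0918]
orientation: [-0.506, 0.507, 0.494, -0.493]
wrist_force: [-3.9, 0.9, 7.3]
finger_gap: 0.054
```

Request:
drive_tool(plan="1 0 0 0 0 0 0; 1 0 0 0 0 0 0; 1 0 0 0 0 0 0; 1 0 -20 0 0 0 0; 1 0 -50 0 0 0 0; 1 0 -50 0 0 0 0; 1 0 -45 0 0 0 0; 1 0 0 0 0 0 0")

```text
clock: 40.92
tcp_pos: [0.486, -0.0319, 0.2618]
orientation: [-0.506, 0.507, 0.494, -0.493]
wrist_force: [-0.3, -0.1, -0.3]
finger_gap: 0.0853
```

Run:
```python
from h import *
go(.579,-.16,.245,180)
im,d,c=look('wrist','w14',None,1.5); W=cloud(d,c); print('seated',lid(W,(.486,-.031),.12))
```

```text
t 40.92 tcp [ 0.486  -0.0319  0.2618] psi 178.5 tilt y [ 0.003 -0.001 -1.   ] F [-0.27 -0.09 -0.26] gap 0.0853 j [-0.23  0.14 -0.16  1.27  0.   -0.2 ]
GO tool mm [-125.6   17.2  -96.2] dist 159.1 ry -1.5
level rotvec [ 0.18  0.   -0.03]
seated (array([ 0.4862, -0.0319,  0.0284]), array([ 0.4862, -0.0319]), 3324, np.float64(0.1198))
```

View pics/w14.png

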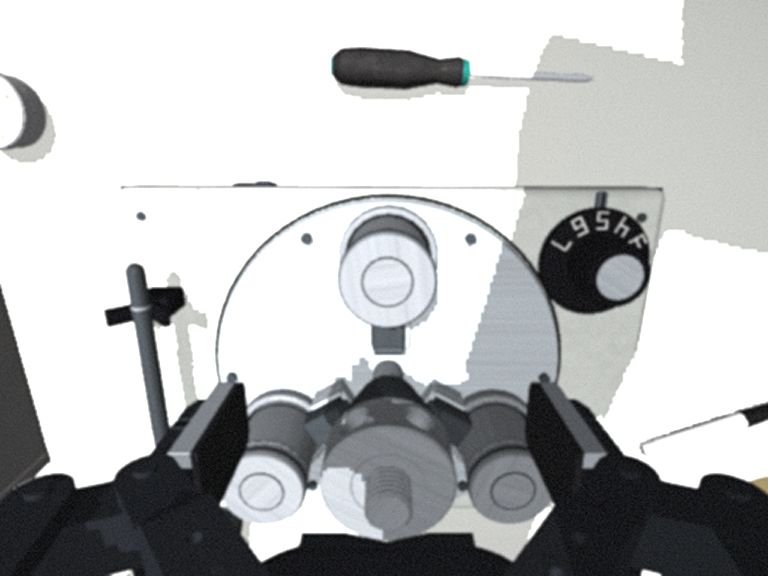

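Run:
```python
from h import *
im,d,c=look('wrist','w15',(190,220,330,370),5); np.savez('w15.npz',im=im,d=d,**c)
```

```text
(no output)
```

View pics/w15.png

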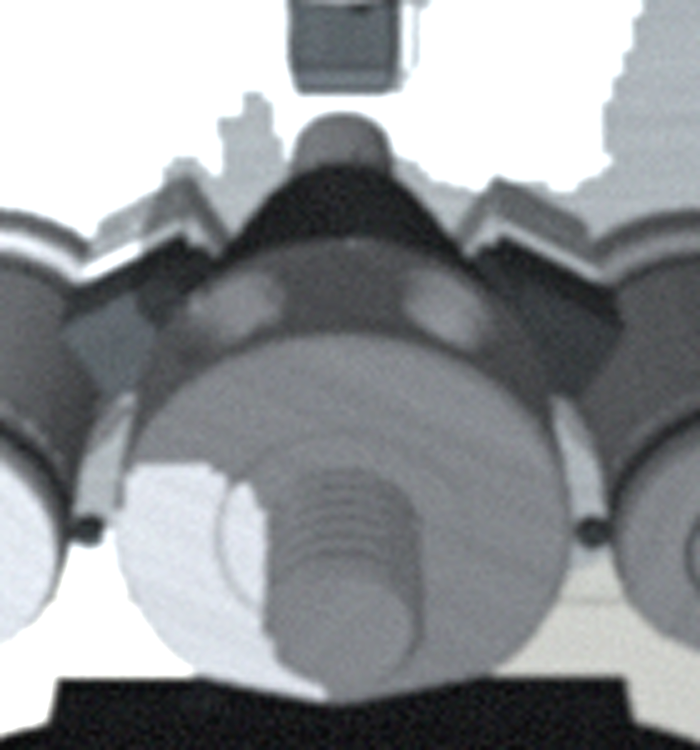

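```bash
cat >> h.py <<'E'
def cyl(u,v,c,ax,r=.036):
    o=-c['R'].T@c['t']; w=c['R'].T@np.array([(u-c['cx'])/c['fx'],(v-c['cy'])/c['fy'],1])
    a=w[:2]@w[:2]; b=2*w[:2]@(o[:2]-ax); cc=((o[:2]-ax)**2).sum()-r*r
    D=b*b-4*a*cc
    if D<0: return None
    t=(-b-np.sqrt(D))/2/a; P=o+t*w
    return P.round(4),np.degrees(np.arctan2(P[1]-ax[1],P[0]-ax[0])).round(1)
E
python3 - <<'E'
from h import *
z=np.load('w15.npz'); c=z; W=cloud(z['d'],z)
m=(abs(W[...,2]-.174)<.004)&(np.hypot(W[...,0]-.579,W[...,1]+.034)<.045)
p=W[m][:,:2].astype(np.float32); h=cv2.convexHull(p)[:,0]; print(np.median(W[m][:,2]),lsq(h),lsq(h[h[:,0]<.58],.036))
ax=lsq(h[h[:,0]<.585],.036)
for u,v in [(238,281),(279,282)]: print(cyl(u,v,c,ax))
E
```

```text
0.17417710575732848 [ 0.58054158 -0.0338287   0.0356869 ] [ 0.58103529 -0.03389014]
(array([ 0.5483, -0.0488,  0.1608]), np.float64(-155.5))
(array([ 0.5494, -0.0167,  0.1617]), np.float64(151.4))
```

```bash
cat >> h.py <<'E'
def unwrap(im,c,ax,f0,f1,z0=.143,z1=.177,r=.036):
    F=np.arange(f0,f1,.25); Z=np.arange(z1,z0,-.00025); FF,ZZ=np.meshgrid(np.radians(F),Z)
    P=np.stack([ax[0]+r*np.cos(FF),ax[1]+r*np.sin(FF),ZZ],-1)@c['R'].T+c['t']
    return cv2.remap(im[:,:,::-1].copy(),(c['fx']*P[...,0]/P[...,2]+c['cx']).astype(np.float32),(c['fy']*P[...,1]/P[...,2]+c['cy']).astype(np.float32),cv2.INTER_LINEAR)
E
python3 - <<'E'
from h import *
z=np.load('w15.npz')
u=unwrap(z['im'],z,(.5808,-.0339),130,230)
u=cv2.convertScaleAbs(u,alpha=2); b=cv2.resize(u,None,fx=1.8,fy=3)
for f in range(130,230,10): cv2.line(b,(int((f-130)*4*1.8),0),(int((f-130)*4*1.8),12),(0,0,255),1)
print(b.shape); cv2.imwrite('pics/u1.png',b)
E
```

```text
(408, 720, 3)
```

View pics/u1.png

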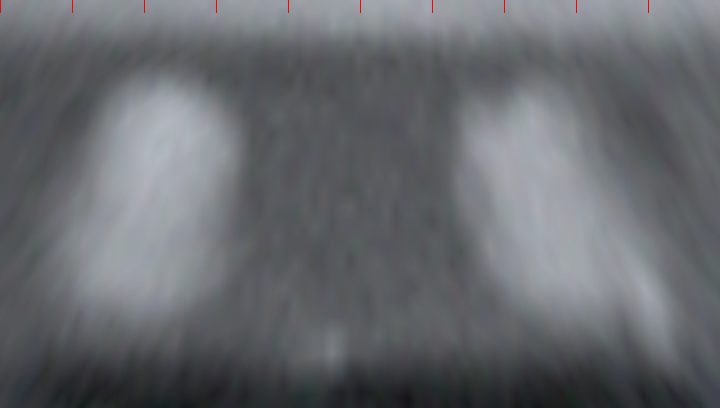

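Request:
drive_tool(plan="-0.1 -55 0 -30 0 0 0; -0.1 -55 0 -30 0 0 0; -0.1 -55 10 -28 0 -1.5 0; -0.1 0 20 0 0 0 0; -0.1 0 0 0 0 0 0; -0.1 0 0 0 0 0 0")

```text
clock: 41.78
tcp_pos: [0.5655, -0.1999, 0.2155]
orientation: [0.506, -0.492, -0.499, 0.503]
wrist_force: [0.1, -0.7, -0.2]
finger_gap: 0.0384
```

Run:
```python
from h import *
go(.578,-.2,.12,180)
im,d,c=look('wrist','w16',None,1.5); W=cloud(d,c); np.savez('w16.npz',im=im,d=d,**c)
m=(W[...,2]>.079)&(W[...,2]<.088)&(abs(W[...,1]+.2)<.03)&(abs(W[...,0]-.58)<.13); p=W[m]
print(len(p),p.min(0),p.max(0)); 
q=p[abs(p[:,0]-.58)<.045]; f=np.polyfit(q[:,0],q[:,1],1); print(f,'y at .578',np.polyval(f,.578), np.degrees(np.arctan(f[0])))
for x in (.48,.5,.55,.6,.65,.675): 
    k=p[abs(p[:,0]-x)<.006]; print(x,len(k),np.median(k[:,1]) if len(k) else 0)
```

```text
t 41.77 tcp [ 0.5655 -0.1999  0.2155] psi -179.78 tilt y [-0.018  0.009 -1.   ] F [ 0.05 -0.74 -0.21] gap 0.0384 j [-0.47  0.39  0.06  1.26 -0.   -0.48]
GO tool mm [ -1.   95.3 -14.2] dist 96.3 ry 0.22
level rotvec [-1.02  0.    0.5 ]
3877 [ 0.48164769 -0.22322964  0.07900497] [ 0.67935715 -0.17665318  0.08798092]
[-0.02961265 -0.18286408] y at .578 -0.19998019782194104 -1.6961843848220828
0.48 64 -0.19730356175439168
0.5 248 -0.19728520329076515
0.55 202 -0.19940004876717812
0.6 178 -0.20098551033925655
0.65 149 -0.20184370815924305
0.675 98 -0.20276081857147837
```

View pics/w16.png

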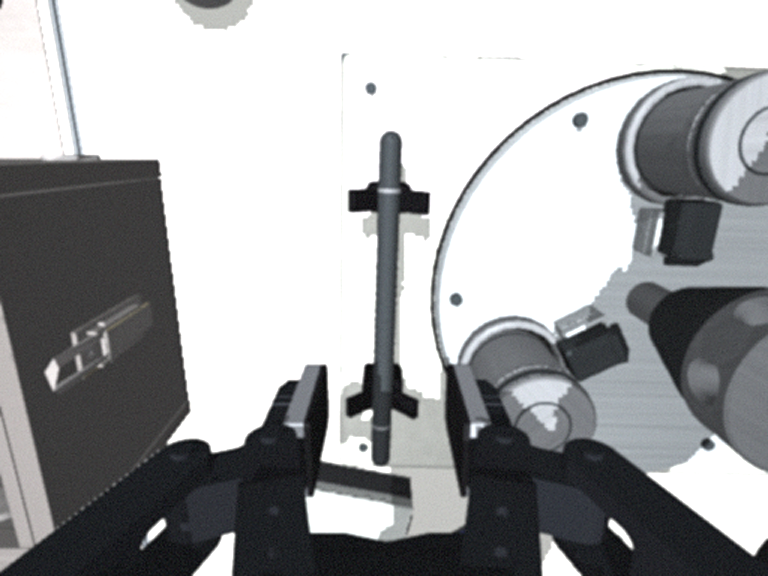

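Request:
drive_tool(plan="-0.1 -1 20 -13.5 -1 1.8 0.5; -0.1 0 40 0 0 0 0; -0.1 0 20 0 0 0 0; -0.1 0 0 0 0 0 0; -0.1 0 0 0 0 0 0", grip_force=100)

```text
clock: 42.45
tcp_pos: [0.5808, -0.1976, 0.1397]
orientation: [-0.503, 0.509, 0.495, -0.493]
wrist_force: [-0.1, -0.2, 0.5]
finger_gap: 0.0386
```

Run:
```python
from h import *
go(.579,-.2,.081,178.3)
```

```text
t 42.45 tcp [ 0.5808 -0.1976  0.1397] psi 178.69 tilt y [ 0.008 -0.004 -1.   ] F [-0.12 -0.2   0.48] gap 0.0386 j [-0.46  0.43 -0.06  1.07 -0.   -0.44]
GO tool mm [-2.2 58.7  2.3] dist 58.8 ry 0.39
level rotvec [ 0.45  0.   -0.23]
```

Request:
drive_tool(plan="-0.1 -2 15 2 0.4 0.4 -0.2; -0.1 0 20 0 0 0 0; -0.1 0 15 0 0 0 0; -0.1 0 5 0 0 0 0; -0.1 0 0 0 0 0 0")

```text
clock: 43.08
tcp_pos: [0.5806, -0.2008, 0.0852]
orientation: [-0.506, 0.51, 0.493, -0.492]
wrist_force: [0.3, -0.1, 0.6]
finger_gap: 0.0385
```

Run:
```python
from h import *
go(.579,-.2,.081,178.3)
```

```text
t 43.08 tcp [ 0.5806 -0.2008  0.0852] psi 178.24 tilt y [ 0.005 -0.003 -1.   ] F [ 0.34 -0.1   0.58] gap 0.0385 j [-0.46  0.48 -0.13  0.95 -0.   -0.43]
GO tool mm [0.7 4.2 1.7] dist 4.6 ry -0.06
level rotvec [ 0.3   0.   -0.15]
```

Request:
drive_tool(plan="-0.1 0.7 4.2 1.7 0.3 0 -0.1; -1 0 0 0 0 0 0; -1 0 0 0 0 0 0; -1 0 0 0 0 0 0; -1 0 0 0 0 0 0")

```text
clock: 43.7
tcp_pos: [0.5797, -0.1998, 0.0823]
orientation: [-0.507, 0.508, 0.493, -0.492]
wrist_force: [0.3, -0.2, -0.7]
finger_gap: 0.0089
```

Run:
```python
from h import *
go(.579,-.2,.081,178.3)
im,d,c=look('wrist','w17',None,1.5); W=cloud(d,c); np.savez('w17.npz',im=im,d=d,**c)
m=(W[...,2]>.079)&(W[...,2]<.09)&(abs(W[...,1]+.2)<.015)&(W[...,0]<.56); p=W[m]
k=p[p[:,0]<.51]; print(p[:,0].min(), np.median(k[:,2]))
```

```text
t 43.7 tcp [ 0.5797 -0.1998  0.0823] psi 178.27 tilt y [ 0.002 -0.001 -1.   ] F [ 0.29 -0.2  -0.68] gap 0.0089 j [-0.46  0.48 -0.13  0.95 -0.   -0.43]
GO tool mm [-0.2  1.3  0.7] dist 1.5 ry -0.03
level rotvec [ 0.1   0.   -0.05]
0.48124155578735855 0.0826445750907334
```

Request:
drive_tool(plan="-1 0 -15 0 0 0 0; -1 0 -40 0 0 0 0; -1 0 -55 0 0 0 0; -1 0 -55 0 0 0 0; -1 0 0 0 0 0 0; -1 0 0 0 0 0 0")

```text
clock: 44.5
tcp_pos: [0.5784, -0.2001, 0.2549]
orientation: [-0.507, 0.509, 0.492, -0.492]
wrist_force: [-0.7, -0.8, -2.7]
finger_gap: 0.0085
```

Run:
```python
from h import *
s,R=st(); info()
im,d,c=look('wrist','w18',None,1.5); W=cloud(d,c); np.savez('w18.npz',im=im,d=d,**c)
D=(W-s['tcp_pos'])@R
m=(abs(D[...,0])<.01)&(D[...,2]>.02)&(D[...,2]<.12)&(D[...,1]<.02)&(D[...,1]>-.02); p=D[m]
print(len(p),p[:,2].max())
for z in (.04,.06,.08,.095):
    k=p[abs(p[:,2]-z)<.004]; print(z,len(k),np.median(k,axis=0).round(4), k[:,1].min().round(4))
```

```text
t 44.5 tcp [ 0.5784 -0.2001  0.2549] psi 178.22 tilt y [ 0.001 -0.002 -1.   ] F [-0.65 -0.83 -2.68] gap 0.0085 j [-0.46  0.39  0.15  1.34 -0.   -0.43]
6467 0.09864318687614067
0.04 583 [ 0.0002 -0.0006  0.0401] -0.0036
0.06 669 [-0.0002 -0.0006  0.0601] -0.0029
0.08 794 [-0.0002 -0.0007  0.0801] -0.0032
0.095 616 [-0.0001 -0.0001  0.0939] -0.0032
```

View pics/w18.png

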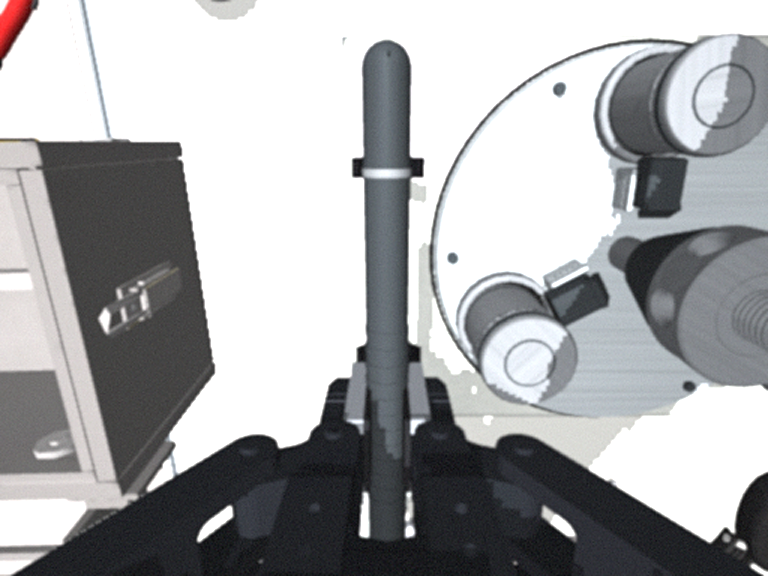

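Run:
```python
from h import *
z=np.load('w18.npz'); W=cloud(z['d'],z)
m=(abs(W[...,2]-.174)<.004)&(np.hypot(W[...,0]-.579,W[...,1]+.034)<.045)
p=W[m][:,:2].astype(np.float32); h=cv2.convexHull(p)[:,0]; print(np.median(W[m][:,2]),lsq(h),lsq(h,.036)); o=-z['R'].T@z['t']; print(o, np.degrees(np.arctan2(o[1]+.034,o[0]-.58)))
u=unwrap(z['im'],z,(.5805,-.0339),180,290)
u=cv2.convertScaleAbs(u,alpha=2); b=cv2.resize(u,None,fx=1.8,fy=3)
for f in range(180,290,10): cv2.line(b,(int((f-180)*4*1.8),0),(int((f-180)*4*1.8),12),(0,0,255),1)
cv2.imwrite('pics/u2.png',b)
```

```text
0.17392047358901755 [ 0.5811999  -0.03494716  0.03572512] [ 0.58119773 -0.03460466]
[ 0.50245517 -0.19737395  0.37502401] -115.39117900055429
```

View pics/u2.png

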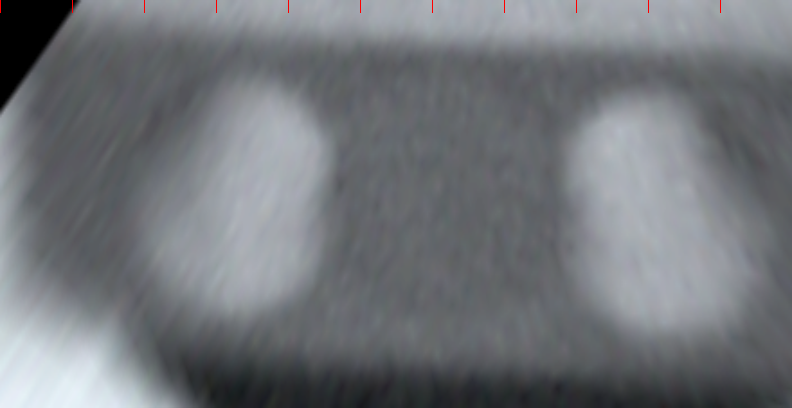

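Request:
drive_tool(plan="-1 50 0 26 0 0 0; -1 50 0 26 0 0 0; -1 50 0 26 0 0 0; -1 50 0 26 0 0 0; -1 36 0 22 0 0 0; -1 0 0 0 0 -10.5 0; -1 0 0 0 0 -10.5 0; -1 0 0 0 0 -10.5 0")

```text
clock: 45.55
tcp_pos: [0.4485, 0.0475, 0.241]
orientation: [0.359, -0.345, -0.61, 0.616]
wrist_force: [-0.1, -0.4, -1.3]
finger_gap: 0.0089
```

Request:
drive_tool(plan="-1 0 0 0 0 -10.5 0; -1 0 0 0 0 -10.5 0; -1 0 0 0 0 -10.5 0; -1 0 0 0 0 -10.5 0; -1 0 0 0 0 -10.5 0; -1 0 0 0 0 -10.5 0; -1 0 0 0 0 -10.5 0; -1 0 0 0 0 -10.5 0")

```text
clock: 46.55
tcp_pos: [0.4396, 0.0481, 0.2281]
orientation: [0.144, -0.176, 0.694, -0.684]
wrist_force: [0.5, 0.2, -1.1]
finger_gap: 0.009
```

```bash
cat >> h.py <<'E'
AX=np.array([.580,-.0343])
def bar(phi,r,z):  # TCP target with bar pointing inward at azimuth phi, tcp at radius r
    f=np.radians(phi); go(AX[0]+r*np.cos(f),AX[1]+r*np.sin(f),z,phi+180)
    s,R=st(); e=s['tcp_pos']+R@np.array([0,.0042,.099]); d=e[:2]-AX
    print('end r',np.hypot(*d).round(4),'phi tcp',np.degrees(np.arctan2(*(s['tcp_pos'][:2]-AX)[::-1])).round(2),'lateral of end',(d@[-np.sin(f),np.cos(f)]).round(4),'bar z',e[2].round(4))
E
python3 - <<'E'
from h import *
bar(149,.15,.255)
E
```

```text
t 46.55 tcp [0.4396 0.0481 0.2281] psi -63.92 tilt y [-0.047  0.003 -0.999] F [ 0.53  0.24 -1.12] gap 0.009 j [-0.07  0.11 -0.28  1.23 -0.   -2.1 ]
GO tool mm [ -7.3 -27.5   9.2] dist 29.9 ry -32.92
level rotvec [ 1.35 -0.    2.35]
end r 0.0973 phi tcp 149.59 lateral of end 0.0556 bar z 0.2216
```

Request:
drive_tool(plan="-1 0 0 0 1.3 0 2.3; -1 0 0 0 0 -10.5 0; -1 0 0 0 0 -10.5 0; -1 0 0 0 0 -10.5 0; -1 0 0 0 0 0 0")

```text
clock: 47.18
tcp_pos: [0.4339, 0.0483, 0.2202]
orientation: [0.341, -0.35, 0.62, -0.614]
wrist_force: [-0.4, 0.1, -2.1]
finger_gap: 0.0085
```

Run:
```python
from h import *
bar(149,.15,.164)
```

```text
t 47.17 tcp [0.4339 0.0483 0.2202] psi -31.58 tilt y [-0.015  0.001 -1.   ] F [-0.42  0.11 -2.09] gap 0.0085 j [-0.07  0.07 -0.34  1.18  0.   -2.66]
GO tool mm [-5.  56.  18.5] dist 59.2 ry -0.58
level rotvec [ 0.79 -0.    0.4 ]
end r 0.0691 phi tcp 150.51 lateral of end 0.0055 bar z 0.2147
```

Request:
drive_tool(plan="-1 -5 10 5 0.8 -0.6 0.4; -1 0 25 0 0 0 0; -1 0 18 0 0 0 0; -1 0 0 0 0 0 0; -1 0 0 0 0 0 0")

```text
clock: 47.8
tcp_pos: [0.4383, 0.0501, 0.163]
orientation: [0.342, -0.345, 0.619, -0.617]
wrist_force: [-0.1, -0.1, -2.2]
finger_gap: 0.0086
```

Run:
```python
from h import *
bar(149,.15,.164)
```

```text
t 47.8 tcp [0.4383 0.0501 0.163 ] psi -31.9 tilt y [-0.006  0.    -1.   ] F [-0.06 -0.13 -2.19] gap 0.0086 j [-0.07  0.11 -0.44  1.03 -0.   -2.65]
GO tool mm [-0.9 -1.1 14.9] dist 14.9 ry -0.9
level rotvec [ 0.28 -0.    0.16]
end r 0.0659 phi tcp 149.23 lateral of end 0.0022 bar z 0.1583
```

Request:
drive_tool(plan="-1 -1 -1.5 10 0.3 -0.9 0; -1 0 0 5 0 0 0; -1 0 0 0 0 0 0")

```text
clock: 48.18
tcp_pos: [0.4541, 0.0423, 0.1662]
orientation: [-0.348, 0.348, -0.614, 0.617]
wrist_force: [-1.4, 0.2, -1.7]
finger_gap: 0.0089
```

Run:
```python
from h import *
bar(149,.116,.164)
im,d,c=look('top','t6',(240,130,340,220),6)
im,d,c=look('scene','s6',(220,140,320,230),6)
```

```text
t 48.17 tcp [0.4541 0.0423 0.1662] psi -31.02 tilt y [ 0.003 -0.003 -1.   ] F [-1.41  0.15 -1.7 ] gap 0.0089 j [-0.08  0.13 -0.41  1.03 -0.   -2.68]
GO tool mm [ 0.8  2.4 31.4] dist 31.5 ry -0.02
level rotvec [-0.22  0.    0.08]
end r 0.0484 phi tcp 148.68 lateral of end -0.0008 bar z 0.1624
```

View pics/s6.png

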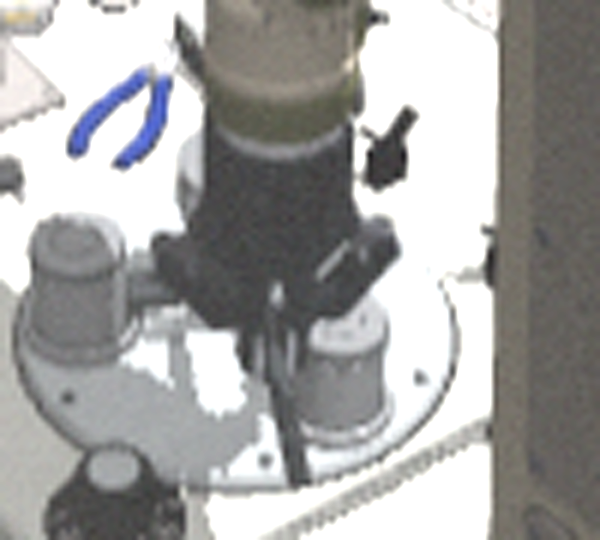

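Request:
drive_tool(plan="-1 1 2.5 6 0 0 0; -1 0 0 5 0 0 0; -1 0 0 0 0 0 0")

```text
clock: 48.65
tcp_pos: [0.4629, 0.0356, 0.1634]
orientation: [-0.348, 0.348, -0.614, 0.617]
wrist_force: [0.9, -0.3, -2.3]
finger_gap: 0.0089
```

Run:
```python
from h import *
bar(149,.116,.164)
```

```text
t 48.65 tcp [0.4629 0.0356 0.1634] psi -31.01 tilt y [ 0.002 -0.003 -1.   ] F [ 0.95 -0.3  -2.34] gap 0.0089 j [-0.09  0.15 -0.39  1.03 -0.   -2.7 ]
GO tool mm [-0.4 -0.5 20.3] dist 20.3 ry -0.01
level rotvec [-0.18  0.    0.1 ]
end r 0.0373 phi tcp 149.17 lateral of end 0.0004 bar z 0.1595
```

Request:
drive_tool(plan="-1 0 0 5 0 0 0; -1 0 0 4 0 0 0; -1 0 0 0 0 0 0")

```text
clock: 49.02
tcp_pos: [0.4712, 0.0306, 0.1634]
orientation: [-0.348, 0.348, -0.614, 0.617]
wrist_force: [-0.3, -0.1, -1.5]
finger_gap: 0.0088
```

Run:
```python
from h import *
bar(149,.116,.164)
```

```text
t 49.02 tcp [0.4712 0.0306 0.1634] psi -31.01 tilt y [ 0.002 -0.003 -1.   ] F [-0.34 -0.14 -1.45] gap 0.0088 j [-0.1   0.16 -0.38  1.03 -0.   -2.7 ]
GO tool mm [-0.4 -0.6 10.7] dist 10.7 ry -0.01
level rotvec [-0.17  0.    0.1 ]
end r 0.0277 phi tcp 149.19 lateral of end 0.0005 bar z 0.1595
```

Inside the hole freely (end at r 28 mm). Insert further.

Request:
drive_tool(plan="-1 0 0 5 0 0 0; -1 0 0 4 0 0 0; -1 0 0 0 0 0 0")

```text
clock: 49.4
tcp_pos: [0.4795, 0.0257, 0.1634]
orientation: [-0.348, 0.348, -0.614, 0.617]
wrist_force: [-0.7, 1.0, -1.4]
finger_gap: 0.0088
```

Run:
```python
from h import *
bar(149,.116,.164)
```

```text
t 49.4 tcp [0.4795 0.0257 0.1634] psi -31.01 tilt y [ 0.002 -0.003 -1.   ] F [-0.72  0.95 -1.4 ] gap 0.0088 j [-0.11  0.18 -0.36  1.03 -0.   -2.71]
GO tool mm [-0.4 -0.6  1.1] dist 1.3 ry -0.01
level rotvec [-0.17  0.    0.1 ]
end r 0.018 phi tcp 149.19 lateral of end 0.0004 bar z 0.1595
```

Request:
drive_tool(plan="-1 -16.3 0.1 1.2 0 8 0; -1 -16.3 0.1 1.2 0 8 0; -1 -16.3 0.1 1.2 0 8 0; -1 -16.3 0.1 1.2 0 8 0")

```text
clock: 49.9
tcp_pos: [0.5192, 0.0654, 0.1604]
orientation: [-0.149, 0.163, -0.686, 0.693]
wrist_force: [-7.1, -3.3, 2.5]
finger_gap: 0.009
```

```bash
cat >> h.py <<'E'
def sw(r=.117,z=.164):
    s,R,p=info(); d=s['tcp_pos'][:2]-AX; f=np.arctan2(d[1],d[0]); rr=np.hypot(*d)
    print('phi',np.degrees(f).round(2),'r',rr.round(4),'ry for radial',round(-((np.degrees(f)+180-p+180)%360-180),2))
    e=R.T@np.array([s['wrist_force'][0],s['wrist_force'][1],s['wrist_force'][2]]); print('F tool',e.round(1),'T',(R.T@s['ft_torque']).round(2))
    t=R.T@np.array([0,0,-1.]); print('level',np.degrees(np.cross([0,1,0],t)).round(2),'end r',(rr-.099).round(4))
E
python3 - <<'E'
from h import *
sw()
E
```

```text
t 49.9 tcp [0.5192 0.0654 0.1604] psi -64.53 tilt y [-0.017 -0.014 -1.   ] F [-7.12 -3.27  2.55] gap 0.009 j [-0.02  0.27 -0.24  1.07 -0.01 -2.04]
phi 121.37 r 0.1167 ry for radial -5.91
F tool [ 7.9 -2.4 -0.1] T [ 0.2   0.39 -1.37]
level [-0.3   0.    1.19] end r 0.0177
```

Request:
drive_tool(plan="-1 -18 -1.5 1.2 -0.3 5 1; -1 -18 -0.5 1.3 0 7 0; -1 -17 -0.3 1.2 0 8 0; -1 -17 -0.3 1.2 0 8 0")

```text
clock: 50.4
tcp_pos: [0.5719, 0.0815, 0.1581]
orientation: [0.036, -0.01, -0.706, 0.708]
wrist_force: [-6.3, 5.5, 5.2]
finger_gap: 0.0089
```

Run:
```python
from h import *
sw()
```

```text
t 50.4 tcp [0.5719 0.0815 0.1581] psi -93.7 tilt y [-0.036 -0.002 -0.999] F [-6.31  5.53  5.23] gap 0.0089 j [ 0.    0.39 -0.08  1.14 -0.   -1.5 ]
phi 93.99 r 0.1161 ry for radial -7.69
F tool [ 6.8 -5.  -5.1] T [-0.54  0.22 -1.07]
level [-0.22  0.    2.08] end r 0.0171
```

Request:
drive_tool(plan="-1 -17 -3 1 0 6 2; -1 -17 -1.5 1 0 7 0.5; -1 -17 -1.2 1 0 8 0.5; -1 -17 -1 1 0 8 0.5")

```text
clock: 50.9
tcp_pos: [0.628, 0.0711, 0.1611]
orientation: [-0.202, 0.204, 0.678, -0.676]
wrist_force: [-0.8, 7.2, -0.9]
finger_gap: 0.0091
```

Run:
```python
from h import *
sw()
```

```text
t 50.9 tcp [0.628  0.0711 0.1611] psi -123.33 tilt y [ 0.003  0.002 -1.   ] F [-0.8   7.18 -0.94] gap 0.0091 j [-0.02  0.46  0.03  1.14  0.   -1.  ]
phi 65.53 r 0.1158 ry for radial -8.86
F tool [ 4.6  1.  -5.6] T [-0.87 -0.03 -1.04]
level [ 0.19  0.   -0.08] end r 0.0168
```

Request:
drive_tool(plan="-1 -17 -1 1 0 7 0.3; -1 -17 -0.8 1 0 7 0.4; -1 -17 -0.8 1 0 7 0.4; -1 -17 -0.8 1 0 8 0.4")

```text
clock: 51.4
tcp_pos: [0.6731, 0.0339, 0.1629]
orientation: [-0.364, 0.372, 0.608, -0.599]
wrist_force: [1.7, 6.8, -1.5]
finger_gap: 0.0087
```

Run:
```python
from h import *
sw()
```

```text
t 51.4 tcp [0.6731 0.0339 0.1629] psi -152.78 tilt y [ 0.017  0.006 -1.   ] F [ 1.73  6.78 -1.5 ] gap 0.0087 j [-0.07  0.53  0.15  1.18  0.01 -0.55]
phi 36.22 r 0.1154 ry for radial -8.99
F tool [ 5.2  1.6 -4.6] T [-0.88  0.01 -1.  ]
level [ 1.    0.   -0.13] end r 0.0164
```

Request:
drive_tool(plan="-1 -17 1 1 0.8 7 0; -1 -17 0 1 0 7 0; -1 -17 0 1 0.3 7 0; -1 -17 0 1 0.3 7 0")

```text
clock: 51.9
tcp_pos: [0.6945, -0.0205, 0.1621]
orientation: [0.51, -0.501, -0.501, 0.488]
wrist_force: [4.4, 9.7, -2.5]
finger_gap: 0.0092
```

Run:
```python
from h import *
sw()
```

```text
t 51.9 tcp [ 0.6945 -0.0205  0.1621] psi 178.72 tilt y [ 0.004  0.021 -1.   ] F [ 4.41  9.68 -2.46] gap 0.0092 j [-0.15  0.58  0.24  1.23  0.02 -0.13]
phi 6.88 r 0.1153 ry for radial -8.16
F tool [ 9.7  2.7 -4.2] T [-0.88  0.48 -1.62]
level [ 0.21 -0.    1.22] end r 0.0163
```

Request:
drive_tool(plan="-1 -17 1 0.7 0.2 7 1; -1 -17 0.2 0.7 0 7 0.2; -1 -17 0 0.7 0 7 0.2; -1 -17 0 0.7 0 7 0.2")

```text
clock: 52.4
tcp_pos: [0.6866, -0.0777, 0.1616]
orientation: [0.613, -0.611, -0.36, 0.348]
wrist_force: [6.5, 7.2, -2.3]
finger_gap: 0.0085
```

Run:
```python
from h import *
sw()
```

```text
t 52.4 tcp [ 0.6866 -0.0777  0.1616] psi 150.05 tilt y [ 0.014  0.011 -1.   ] F [ 6.46  7.22 -2.33] gap 0.0085 j [-0.23  0.57  0.21  1.2   0.01  0.29]
phi -22.16 r 0.1151 ry for radial -7.8
F tool [ 9.4  2.5 -2. ] T [-0.51  0.52 -1.59]
level [ 0.4  -0.    0.93] end r 0.0161
```

Run:
```python
from h import *
s,R=st()
im,d,c=look('wrist','w19',None,1.5); W=cloud(d,c); np.savez('w19.npz',im=im,d=d,**c)
D=(W-s['tcp_pos'])@R
m=(abs(D[...,0])<.03)&(D[...,2]>.02)&(D[...,2]<.12)&(D[...,1]<.01)&(D[...,1]>-.02); p=D[m]
for z in (.03,.04,.05,.06,.07): 
    k=p[abs(p[:,2]-z)<.003]; print(z,len(k),np.median(k,axis=0).round(4) if len(k) else 0)
```

```text
0.03 403 [ 0.0013 -0.0002  0.0299]
0.04 433 [ 0.0017 -0.0002  0.0401]
0.05 465 [ 0.0021 -0.0002  0.05  ]
0.06 501 [ 0.0024 -0.0001  0.06  ]
0.07 542 [0.0027 0.0001 0.0701]
```

View pics/w19.png

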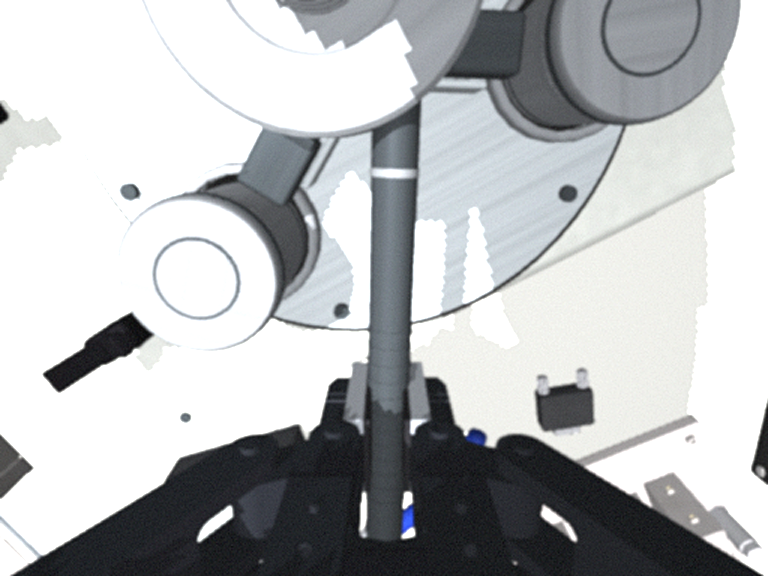

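Request:
drive_tool(plan="-1 10 0 0 0 -4 0; -1 10 0 0 0 -4 0; -1 0 0 0 0 0 0")

```text
clock: 52.82
tcp_pos: [0.6963, -0.0635, 0.1616]
orientation: [-0.586, 0.588, 0.4, -0.389]
wrist_force: [-0.0, -2.7, -1.0]
finger_gap: 0.0088
```

Run:
```python
from h import *
sw()
```

```text
t 52.83 tcp [ 0.6963 -0.0635  0.1616] psi 157.82 tilt y [ 0.014  0.007 -1.   ] F [-0.04 -2.69 -1.03] gap 0.0088 j [-0.21  0.58  0.24  1.21  0.01  0.18]
phi -14.09 r 0.1199 ry for radial -8.08
F tool [-2.5  1.  -1. ] T [-0.19 -0.15  0.36]
level [ 0.62 -0.    0.68] end r 0.0209
```

Request:
drive_tool(plan="-1 -2 0 -12 0 0 0; -1 0 0 -15 0 0 0; -1 0 0 -20 0 0 0; -1 0 0 -10 0.5 0 0.5; -1 0 0 0 0 0 0")

```text
clock: 53.45
tcp_pos: [0.7477, -0.087, 0.1604]
orientation: [0.591, -0.586, -0.393, 0.391]
wrist_force: [-0.6, 0.1, -2.0]
finger_gap: 0.0085
```

Run:
```python
from h import *
sw()
s,R=st(); im,d,c=look('wrist','w20',None,1.5); W=cloud(d,c); np.savez('w20.npz',im=im,d=d,**c)
D=(W-s['tcp_pos'])@R
m=(abs(D[...,0])<.03)&(D[...,2]>.02)&(D[...,2]<.12)&(D[...,1]<.015)&(D[...,1]>-.02); p=D[m]
for z in (.03,.04,.05,.06,.07,.09): 
    k=p[abs(p[:,2]-z)<.003]; print(z,len(k),np.median(k,axis=0).round(4) if len(k) else 0)
print(p[:,2].max())
```

```text
t 53.45 tcp [ 0.7477 -0.087   0.1604] psi 157.36 tilt y [-0.001  0.007 -1.   ] F [-0.59  0.08 -2.  ] gap 0.0085 j [-0.22  0.71  0.46  1.33  0.01  0.17]
phi -17.44 r 0.1758 ry for radial -5.2
F tool [-0.2  2.   0.6] T [ 0.03 -0.06  0.01]
level [-0.2   0.    0.33] end r 0.0768
0.03 411 [ 0.0004 -0.0006  0.0301]
0.04 428 [ 0.0004 -0.0006  0.0401]
0.05 462 [ 0.0004 -0.0007  0.05  ]
0.06 502 [ 0.0004 -0.0006  0.06  ]
0.07 538 [ 0.0001 -0.0006  0.07  ]
0.09 627 [ 0.0001 -0.0006  0.09  ]
0.0985873193174694
```

View pics/w20.png

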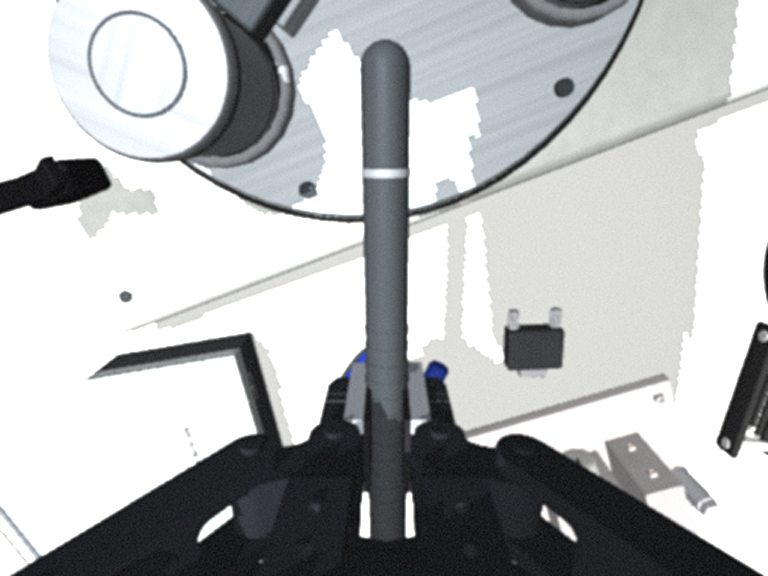

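Request:
drive_tool(plan="-1 0 -30 0 0 0 0; -1 0 -50 0 0 0 0; -1 0 -20 10 0 -10 0; -1 0 0 10 0 -10 0; -1 50 0 10 0 0 0; -1 55 0 10 0 0 0; -1 55 0 8 0 0 0; -1 50 0 0 0 0 0")

```text
clock: 54.5
tcp_pos: [0.7026, 0.1317, 0.2655]
orientation: [0.516, -0.508, -0.49, 0.486]
wrist_force: [1.7, -0.3, -1.3]
finger_gap: 0.009
```

Request:
drive_tool(plan="-1 0 0 0 0 0 0")

```text
clock: 54.62
tcp_pos: [0.7012, 0.1362, 0.2657]
orientation: [0.515, -0.506, -0.491, 0.488]
wrist_force: [-0.6, -0.8, -1.4]
finger_gap: 0.0089
```

```bash
cat >> h.py <<'E'
def holes(name,f0,f1,zt):
    im,d,c=look('wrist',name,None,1.5); W=cloud(d,c); np.savez(name+'.npz',im=im,d=d,**c)
    m=(abs(W[...,2]-zt)<.004)&(np.hypot(W[...,0]-.58,W[...,1]+.034)<.045)
    p=W[m][:,:2].astype(np.float32); h=cv2.convexHull(p)[:,0]; ax=lsq(h,.036); print('top z',np.median(W[m][:,2]),len(p),lsq(h).round(4),ax.round(4))
    o=-c['R'].T@c['t']; print('cam az',np.degrees(np.arctan2(o[1]-ax[1],o[0]-ax[0])).round(1),'coll img',proj([*ax,zt],c))
    u=cv2.convertScaleAbs(unwrap(im,c,ax,f0,f1,zt-.032,zt+.002),alpha=2); b=cv2.resize(u,None,fx=1.8,fy=3)
    for f in range(f0,f1,10): cv2.line(b,(int((f-f0)*7.2),0),(int((f-f0)*7.2),12),(0,0,255),1)
    cv2.imwrite(f'pics/{name}u.png',b)
E
python3 - <<'E'
from h import *
info(); holes('w21',25,130,.171)
E
```

```text
t 54.62 tcp [0.7012 0.1362 0.2657] psi 177.58 tilt y [-0.005  0.012 -1.   ] F [-0.63 -0.76 -1.35] gap 0.0089 j [0.07 0.61 0.54 1.51 0.01 0.12]
top z 0.1710392868051662 2279 [ 0.5828 -0.0313  0.0342] [ 0.5819 -0.0332]
cam az 75.6 coll img [-33.82231615  32.5732524 ]
```

View pics/w21.png

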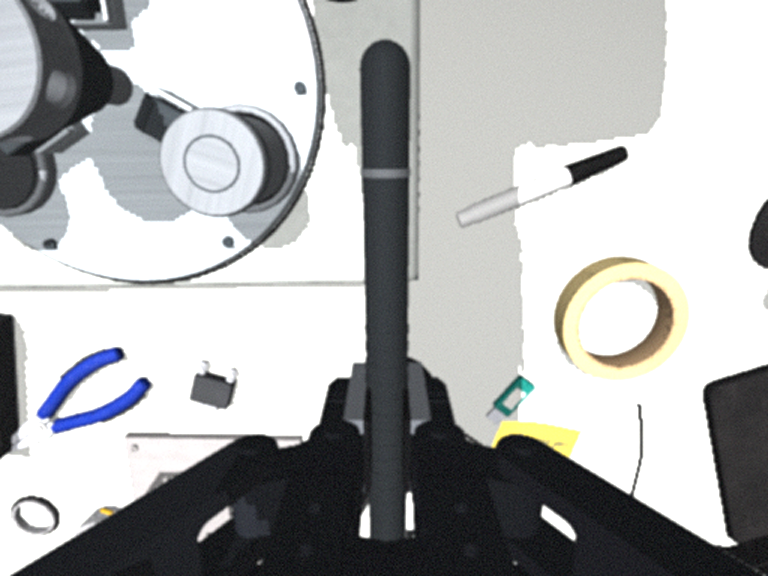

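View pics/w21u.png

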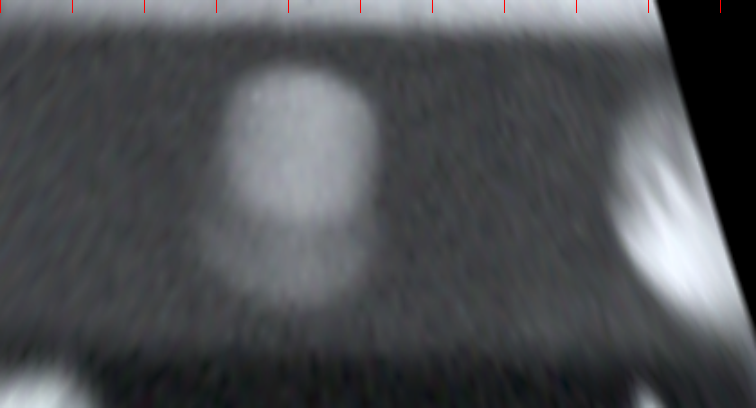

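Request:
drive_tool(plan="-1 0 0 0 0 -9.6 0; -1 0 0 0 0 -9.6 0; -1 0 0 0 0 -9.6 0; -1 0 0 0 0 -9.6 0; -1 0 0 0 0 -9.6 0; -1 0 0 0 0 -9.6 0; -1 0 0 0 0 -9.2 0; -1 0 0 0 0 0 0")

```text
clock: 55.68
tcp_pos: [0.6989, 0.1224, 0.2659]
orientation: [-0.153, 0.147, 0.694, -0.688]
wrist_force: [-1.0, -0.5, -2.6]
finger_gap: 0.0088
```

Run:
```python
from h import *
bar(64.5,.165,.161)
```

```text
t 55.67 tcp [0.6989 0.1224 0.2659] psi -114.51 tilt y [-0.007  0.01  -1.   ] F [-1.04 -0.5  -2.61] gap 0.0088 j [ 0.06  0.61  0.53  1.5   0.01 -1.09]
GO tool mm [ 39.2 105.1  27.6] dist 115.5 ry 0.99
level rotvec [ 0.34 -0.    0.61]
end r 0.1025 phi tcp 52.81 lateral of end -0.0415 bar z 0.2611
```

Request:
drive_tool(plan="-1 39 0 24 0.3 1 0.6; -1 0 30 0 0 0 0; -1 0 45 0 0 0 0; -1 0 25 0 0 0 0; -1 0 0 0 0 0 0; -1 0 0 0 0 0 0")

```text
clock: 56.42
tcp_pos: [0.6516, 0.1111, 0.1632]
orientation: [0.165, -0.165, -0.687, 0.688]
wrist_force: [0.9, -0.5, -1.5]
finger_gap: 0.0086
```

Run:
```python
from h import *
bar(64.5,.15,.161)
```

```text
t 56.42 tcp [0.6516 0.1111 0.1632] psi -117.03 tilt y [-0.001 -0.    -1.   ] F [ 0.86 -0.52 -1.47] gap 0.0086 j [ 0.05  0.52  0.13  1.19 -0.   -1.05]
GO tool mm [ 1.7  2.2 12.1] dist 12.4 ry -1.53
level rotvec [-0.02  0.    0.03]
end r 0.0631 phi tcp 63.79 lateral of end 0.0006 bar z 0.159
```

Request:
drive_tool(plan="-1 1.7 2 8 0 -1.5 0; -1 0 0 6 0 0 0; -1 0 0 4 0 0 0; -1 0 0 0 0 0 0")

```text
clock: 56.92
tcp_pos: [0.6434, 0.0941, 0.165]
orientation: [-0.154, 0.158, 0.69, -0.689]
wrist_force: [0.5, -0.6, -1.7]
finger_gap: 0.0088
```

Run:
```python
from h import *
bar(64.5,.114,.161)
```

```text
t 56.92 tcp [0.6434 0.0941 0.165 ] psi -115.55 tilt y [ 0.005 -0.    -1.   ] F [ 0.48 -0.58 -1.73] gap 0.0088 j [ 0.02  0.49  0.09  1.17 -0.   -1.1 ]
GO tool mm [ 1.9  3.9 29.2] dist 29.6 ry -0.05
level rotvec [ 0.13  0.   -0.28]
end r 0.0443 phi tcp 63.72 lateral of end -0.0019 bar z 0.1606
```

Request:
drive_tool(plan="-1 1.9 3.9 0 0 0 -0.3; -1 0 0 0 0 0 0")

```text
clock: 57.18
tcp_pos: [0.6417, 0.0951, 0.161]
orientation: [-0.156, 0.156, 0.691, -0.689]
wrist_force: [0.9, -0.9, -2.2]
finger_gap: 0.009
```

Run:
```python
from h import *
bar(64.5,.114,.161)
```

```text
t 57.17 tcp [0.6417 0.0951 0.161 ] psi -115.55 tilt y [ 0.001  0.003 -1.   ] F [ 0.85 -0.9  -2.19] gap 0.009 j [ 0.02  0.49  0.09  1.16  0.   -1.1 ]
GO tool mm [-0.  -0.1 29.4] dist 29.4 ry -0.05
level rotvec [ 0.15 -0.    0.02]
end r 0.0444 phi tcp 64.5 lateral of end 0.0001 bar z 0.1565
```

Request:
drive_tool(plan="-1 0 0 7 0 0 0; -1 0 0 6 0 0 0; -1 0 0 5 0 0 0; -1 0 0 0 0 0 0")

```text
clock: 57.68
tcp_pos: [0.6332, 0.0778, 0.1606]
orientation: [-0.156, 0.156, 0.69, -0.689]
wrist_force: [-0.1, 0.2, -1.6]
finger_gap: 0.0088
```

Run:
```python
from h import *
bar(64.5,.113,.161)
```

```text
t 57.67 tcp [0.6332 0.0778 0.1606] psi -115.54 tilt y [ 0.     0.002 -1.   ] F [-0.1   0.24 -1.58] gap 0.0088 j [-0.    0.47  0.05  1.15  0.   -1.13]
GO tool mm [-0.2 -0.4 11.1] dist 11.1 ry -0.04
level rotvec [ 0.12 -0.    0.05]
end r 0.0251 phi tcp 64.58 lateral of end 0.0003 bar z 0.1562
```

Inside again, no contact force. Insert deeper.

Request:
drive_tool(plan="-1 0 0 6 0 0 0; -1 0 0 4 0 0 0; -1 0 0 0 0 0 0")

```text
clock: 58.05
tcp_pos: [0.6287, 0.068, 0.1608]
orientation: [-0.156, 0.156, 0.69, -0.689]
wrist_force: [0.4, 0.6, -2.1]
finger_gap: 0.0087
```

Run:
```python
from h import *
bar(64.5,.113,.161)
```

```text
t 58.05 tcp [0.6287 0.068  0.1608] psi -115.55 tilt y [ 0.     0.002 -1.   ] F [ 0.39  0.56 -2.14] gap 0.0087 j [-0.02  0.46  0.04  1.15  0.   -1.15]
GO tool mm [-0.1 -0.2  0.3] dist 0.4 ry -0.05
level rotvec [ 0.13 -0.    0.03]
end r 0.0143 phi tcp 64.53 lateral of end 0.0001 bar z 0.1563
```

Request:
drive_tool(plan="-1 -15.5 0 0.8 0 7.5 0; -1 -16 -0.5 0.8 0 7 0.2; -1 -16 -0.5 0.8 0 7 0.2; -1 -16 -0.5 0.8 0 7 0.2")

```text
clock: 58.55
tcp_pos: [0.6691, 0.0361, 0.1594]
orientation: [-0.331, 0.321, 0.63, -0.626]
wrist_force: [-4.0, 8.2, -0.3]
finger_gap: 0.0091
```

Run:
```python
from h import *
sw()
```

```text
t 58.55 tcp [0.6691 0.0361 0.1594] psi -144.83 tilt y [-0.01   0.011 -1.   ] F [-4.01  8.16 -0.31] gap 0.0091 j [-0.07  0.54  0.17  1.21  0.01 -0.68]
phi 38.28 r 0.1136 ry for radial -3.11
F tool [ 9.   0.4 -1.4] T [-0.14  0.48 -1.64]
level [-0.11  0.    0.86] end r 0.0146
```

Request:
drive_tool(plan="-1 -16 -0.8 1 0 6 0.6; -1 -16 -0.4 0.9 0 7 0.3; -1 -16 -0.4 0.9 0 7 0.3")

```text
clock: 58.92
tcp_pos: [0.6875, 0.0017, 0.1591]
orientation: [-0.436, 0.428, 0.561, -0.559]
wrist_force: [-0.6, 7.8, -1.1]
finger_gap: 0.0092
```

Run:
```python
from h import *
sw()
```

```text
t 58.92 tcp [0.6875 0.0017 0.1591] psi -165.26 tilt y [-0.007  0.009 -1.   ] F [-0.61  7.82 -1.11] gap 0.0092 j [-0.12  0.58  0.22  1.22  0.01 -0.37]
phi 18.52 r 0.1133 ry for radial -3.78
F tool [ 7.7  1.2 -1.4] T [-0.14  0.34 -1.41]
level [-0.23  0.    0.6 ] end r 0.0143
```

Request:
drive_tool(plan="-1 -14 -0.5 0.8 0 6 0.4; -1 -14 -0.4 0.8 0 6 0.3")

```text
clock: 59.18
tcp_pos: [0.6924, -0.0213, 0.1595]
orientation: [-0.491, 0.487, 0.511, -0.51]
wrist_force: [1.8, 7.1, -1.4]
finger_gap: 0.0084
```

Run:
```python
from h import *
sw()
```

```text
t 59.17 tcp [ 0.6924 -0.0213  0.1595] psi -177.51 tilt y [-0.003  0.006 -1.   ] F [ 1.79  7.09 -1.43] gap 0.0084 j [-0.15  0.58  0.24  1.23  0.01 -0.19]
phi 6.58 r 0.1132 ry for radial -4.09
F tool [ 7.   1.5 -2.1] T [-0.28  0.31 -1.29]
level [-0.18  0.    0.36] end r 0.0142
```

Request:
drive_tool(plan="-1 -12 0 0.8 0 5.5 0.3; -1 -12 0 0.8 0 5.5 0.2")

```text
clock: 59.42
tcp_pos: [0.6928, -0.0419, 0.1596]
orientation: [0.538, -0.536, -0.462, 0.46]
wrist_force: [1.9, 4.3, -2.7]
finger_gap: 0.0085
```

Run:
```python
from h import *
sw()
```

```text
t 59.42 tcp [ 0.6928 -0.0419  0.1596] psi 171.28 tilt y [ 0.     0.004 -1.   ] F [ 1.92  4.33 -2.71] gap 0.0085 j [-0.18  0.58  0.23  1.22  0.   -0.03]
phi -3.85 r 0.113 ry for radial -4.87
F tool [ 4.6  2.7 -1.2] T [-0.35  0.08 -0.93]
level [-0.01  0.    0.22] end r 0.014
```

Request:
drive_tool(plan="-1 -12 0 0.8 0 5 0.2; -1 -12 0 0.8 0 5 0.2")

```text
clock: 59.68
tcp_pos: [0.6896, -0.0599, 0.16]
orientation: [0.576, -0.574, -0.414, 0.408]
wrist_force: [5.2, 14.8, -1.2]
finger_gap: 0.0088
```

Run:
```python
from h import *
sw()
```

```text
t 59.67 tcp [ 0.6896 -0.0599  0.16  ] psi 161.13 tilt y [ 0.006  0.008 -1.   ] F [ 5.16 14.79 -1.19] gap 0.0088 j [-0.21  0.58  0.22  1.21  0.01  0.12]
phi -13.14 r 0.1126 ry for radial -5.73
F tool [15.7  1.3 -0.1] T [-0.07  0.38 -3.1 ]
level [ 0.16 -0.    0.53] end r 0.0136
```

Request:
drive_tool(plan="-1 -10 0 0.8 0 4 0.2; -1 -10 0 0.8 0 4 0.2")

```text
clock: 59.92
tcp_pos: [0.6863, -0.0694, 0.1608]
orientation: [0.604, -0.599, -0.379, 0.363]
wrist_force: [7.9, 13.8, -2.9]
finger_gap: 0.0086
```

Run:
```python
from h import *
sw()
```

```text
t 59.92 tcp [ 0.6863 -0.0694  0.1608] psi 153.28 tilt y [ 0.015  0.017 -1.   ] F [ 7.87 13.76 -2.9 ] gap 0.0086 j [-0.23  0.56  0.2   1.2   0.02  0.24]
phi -18.28 r 0.1119 ry for radial -8.44
F tool [15.8  3.3 -0.8] T [-0.46 -0.27 -3.03]
level [ 0.31 -0.    1.27] end r 0.0129
```

Request:
drive_tool(plan="-1 -12 0 0.3 0 0 1; -1 -12 0 0.3 0 0 0")

```text
clock: 60.18
tcp_pos: [0.6839, -0.0752, 0.1619]
orientation: [0.604, -0.596, -0.387, 0.359]
wrist_force: [15.8, 29.8, -3.3]
finger_gap: 0.0084
```

Run:
```python
from h import *
sw()
s,R=st(); im,d,c=look('wrist','w22',None,1.5); W=cloud(d,c)
D=(W-s['tcp_pos'])@R
m=(abs(D[...,0])<.03)&(D[...,2]>.02)&(D[...,2]<.12)&(D[...,1]<.01)&(D[...,1]>-.02); p=D[m]
for z in (.03,.05,.07): 
    k=p[abs(p[:,2]-z)<.003]; print(z,len(k),np.median(k,axis=0).round(4) if len(k) else 0)
m=(np.hypot(W[...,0]-.58,W[...,1]+.034)<.034)&(W[...,2]>.16)&(W[...,2]<.18); print('collar top',np.median(W[m][:,2]))
```

```text
t 60.17 tcp [ 0.6839 -0.0752  0.1619] psi 153.74 tilt y [ 0.027  0.031 -0.999] F [15.76 29.77 -3.32] gap 0.0084 j [-0.24  0.55  0.19  1.19  0.04  0.22]
phi -21.49 r 0.1117 ry for radial -4.77
F tool [33.5  4.7 -0.9] T [-0.3   1.36 -6.4 ]
level [ 0.61 -0.    2.26] end r 0.0127
0.03 407 [0.0028 0.0001 0.03  ]
0.05 461 [0.0042 0.0004 0.05  ]
0.07 534 [0.0056 0.0007 0.07  ]
collar top 0.1700139324567747
```

Request:
drive_tool(plan="-1 9 0 0 0 0 2; -1 9 0.5 0 0 -3 0; -1 6 0 0 0 -3 0; -1 0 0 0 0 0 0")

```text
clock: 60.72
tcp_pos: [0.6952, -0.0571, 0.1616]
orientation: [-0.572, 0.585, 0.407, -0.406]
wrist_force: [-0.6, -4.5, -0.8]
finger_gap: 0.0092
```

Run:
```python
from h import *
sw()
```

```text
t 60.73 tcp [ 0.6952 -0.0571  0.1616] psi 160.16 tilt y [ 0.011 -0.014 -1.   ] F [-0.6  -4.46 -0.84] gap 0.0092 j [-0.19  0.58  0.23  1.21 -0.01  0.15]
phi -11.18 r 0.1175 ry for radial -8.66
F tool [-4.4  0.9 -0.9] T [-0.12 -0.35  0.77]
level [ 0.87  0.   -0.54] end r 0.0185
```

Request:
drive_tool(plan="-1 -4 0 -6 0.5 0 0; -1 0 0 -12 0 0 0; -1 0 0 -15 0 0 0; -1 0 0 -15 0 0 0; -1 0 0 0 0 0 0")

```text
clock: 61.35
tcp_pos: [0.7406, -0.0771, 0.1611]
orientation: [-0.577, 0.581, 0.405, -0.407]
wrist_force: [-0.3, -0.0, -2.4]
finger_gap: 0.0087
```

Run:
```python
from h import *
sw()
```

```text
t 61.35 tcp [ 0.7406 -0.0771  0.1611] psi 160.08 tilt y [ 0.    -0.007 -1.   ] F [-0.28 -0.02 -2.38] gap 0.0087 j [-0.21  0.69  0.43  1.3  -0.01  0.14]
phi -14.93 r 0.1663 ry for radial -4.99
F tool [-0.1  2.4  0.3] T [ 0.06  0.02 -0.03]
level [ 0.14  0.   -0.36] end r 0.0673
```

Go to the same viewing spot as before, with the collar better in view.

Request:
drive_tool(plan="-1 0 -30 0 0 0 0; -1 0 -50 0 0 0 0; -1 0 -20 8 0 -10 0; -1 0 0 8 0 -8 0; -1 50 0 5 0 0 0; -1 55 0 5 0 0 0; -1 40 0 5 0 0 0; -1 0 0 0 0 0 0")

```text
clock: 62.35
tcp_pos: [0.7094, 0.0771, 0.2625]
orientation: [0.507, -0.506, -0.491, 0.495]
wrist_force: [0.9, -1.4, -1.2]
finger_gap: 0.0089
```

Request:
drive_tool(plan="-1 0 0 0 0 0 0")

```text
clock: 62.48
tcp_pos: [0.709, 0.0772, 0.2625]
orientation: [0.507, -0.505, -0.491, 0.496]
wrist_force: [-0.7, -0.4, -0.9]
finger_gap: 0.0088
```

Run:
```python
from h import *
info(); holes('w23',10,115,.170)
```

```text
t 62.48 tcp [0.709  0.0772 0.2625] psi 178.52 tilt y [-0.006 -0.003 -1.   ] F [-0.71 -0.43 -0.91] gap 0.0088 j [-0.    0.61  0.54  1.5  -0.    0.02]
top z 0.16996928379928736 5971 [ 0.5817 -0.0335  0.036 ] [ 0.5817 -0.0335]
cam az 65.2 coll img [65.38458475  9.74264876]
```

View pics/w23u.png

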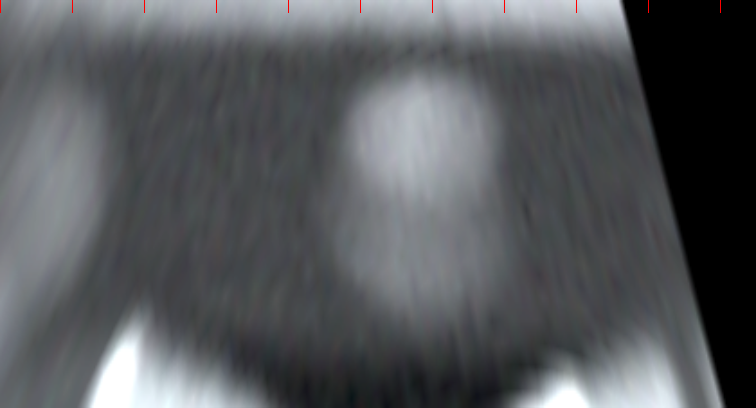

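View pics/w23.png

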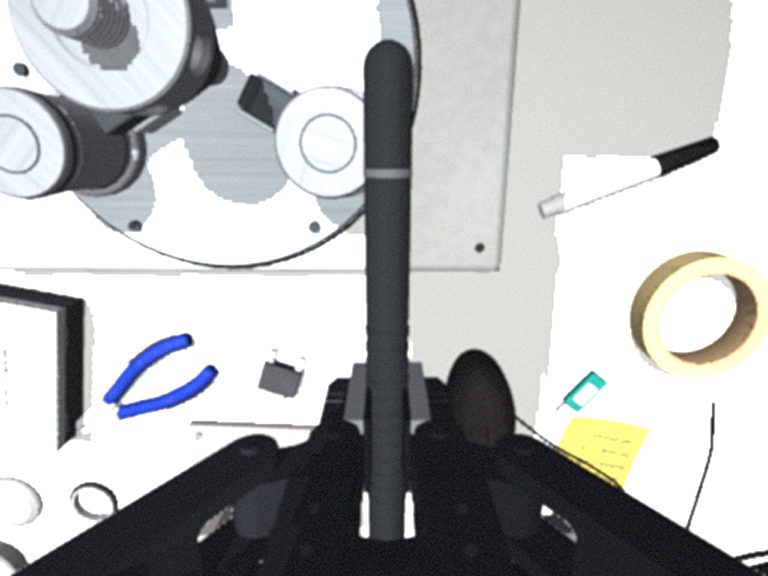

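Request:
drive_tool(plan="-1 10 0 0 0 -10 0; -1 10 0 0 0 -10 0; -1 0 0 0 0 -10 0; -1 0 0 0 0 -10 0; -1 0 0 0 0 -10 0; -1 0 0 0 0 -10 0; -1 0 0 0 0 -9 0; -1 0 0 0 0 0 0")

```text
clock: 63.52
tcp_pos: [0.7088, 0.0845, 0.2615]
orientation: [0.133, -0.128, -0.693, 0.697]
wrist_force: [0.2, 0.3, -1.8]
finger_gap: 0.0088
```

Run:
```python
from h import *
bar(68,.165,.265)
```

```text
t 63.52 tcp [0.7088 0.0845 0.2615] psi -111.26 tilt y [-0.009 -0.003 -1.   ] F [ 0.21  0.27 -1.81] gap 0.0088 j [ 0.01  0.62  0.54  1.5  -0.   -1.19]
GO tool mm [74.8 -3.  -7.5] dist 75.2 ry 0.74
level rotvec [-0.33  0.    0.42]
end r 0.0965 phi tcp 42.71 lateral of end -0.0761 bar z 0.2579
```

Request:
drive_tool(plan="-1 38 0 -5 -0.3 0.7 0.4; -1 36 0 -3 0 0 0; -1 0 30 0 0 0 0; -1 0 45 0 0 0 0; -1 0 25 0 0 0 0; -1 0 0 0 0 0 0; -1 0 0 0 0 0 0")

```text
clock: 64.4
tcp_pos: [0.6429, 0.1143, 0.1605]
orientation: [-0.144, 0.146, 0.692, -0.692]
wrist_force: [0.9, -0.5, -1.5]
finger_gap: 0.0086
```

Run:
```python
from h import *
bar(68,.145,.160)
```

```text
t 64.4 tcp [0.6429 0.1143 0.1605] psi -113.7 tilt y [ 0.003 -0.    -1.   ] F [ 0.92 -0.54 -1.5 ] gap 0.0086 j [ 0.05  0.5   0.1   1.17 -0.   -1.1 ]
GO tool mm [ 2.2  0.5 16.4] dist 16.5 ry -1.7
level rotvec [ 0.05  0.   -0.15]
end r 0.0624 phi tcp 67.06 lateral of end 0.0003 bar z 0.1562
```

Request:
drive_tool(plan="-1 2.2 0.3 8 0 -1.7 0; -1 0 0 8 0 0 0; -1 0 0 0 0 0 0")

```text
clock: 64.78
tcp_pos: [0.637, 0.0993, 0.1644]
orientation: [-0.133, 0.139, 0.695, -0.693]
wrist_force: [-0.2, 0.5, -1.6]
finger_gap: 0.0085
```

Run:
```python
from h import *
bar(68,.114,.160)
```

```text
t 64.78 tcp [0.637  0.0993 0.1644] psi -112.17 tilt y [ 0.009 -0.    -1.   ] F [-0.2   0.49 -1.65] gap 0.0085 j [ 0.03  0.48  0.07  1.16 -0.   -1.15]
GO tool mm [ 2.7  4.2 31.3] dist 31.7 ry -0.17
level rotvec [ 0.19  0.   -0.48]
end r 0.0463 phi tcp 66.9 lateral of end -0.0025 bar z 0.1598
```

Request:
drive_tool(plan="-1 2.7 4.2 0 0.2 -0.2 -0.5; -1 0 0 0 0 0 0")

```text
clock: 65.03
tcp_pos: [0.635, 0.1005, 0.1608]
orientation: [-0.135, 0.135, 0.694, -0.694]
wrist_force: [-0.2, 0.7, -2.0]
finger_gap: 0.0086
```

Run:
```python
from h import *
bar(68,.114,.160)
```

```text
t 65.03 tcp [0.635  0.1005 0.1608] psi -112.02 tilt y [ 0.001  0.    -1.   ] F [-0.23  0.74 -2.05] gap 0.0086 j [ 0.03  0.48  0.07  1.16  0.   -1.15]
GO tool mm [ 0.5  0.8 31.6] dist 31.6 ry -0.02
level rotvec [ 0.03  0.   -0.03]
end r 0.0466 phi tcp 67.8 lateral of end -0.0005 bar z 0.1565
```

Request:
drive_tool(plan="-1 0.5 0.8 8 0 0 0; -1 0 0 6 0 0 0; -1 0 0 6 0 0 0; -1 0 0 6 0 0 0; -1 0 0 0 0 0 0")

```text
clock: 65.65
tcp_pos: [0.6239, 0.0748, 0.1597]
orientation: [-0.135, 0.135, 0.694, -0.694]
wrist_force: [0.7, -1.0, -1.2]
finger_gap: 0.0088
```

Run:
```python
from h import *
bar(68,.114,.160)
```

```text
t 65.65 tcp [0.6239 0.0748 0.1597] psi -112.03 tilt y [ 0.  0. -1.] F [ 0.7  -0.97 -1.22] gap 0.0088 j [-0.01  0.46  0.02  1.14  0.   -1.19]
GO tool mm [-0.2 -0.3  3.6] dist 3.7 ry -0.03
level rotvec [ 0.01  0.   -0.  ]
end r 0.0186 phi tcp 68.09 lateral of end 0.0002 bar z 0.1554
```

Now push clockwise in small steps and watch for the stop.

Request:
drive_tool(plan="-1 -10 0 3 0 4 0; -1 -10 0 0.5 0 4 0; -1 -10 0 0.5 0 4 0.2")

```text
clock: 66.03
tcp_pos: [0.643, 0.062, 0.158]
orientation: [-0.213, 0.205, 0.677, -0.674]
wrist_force: [-7.4, 7.4, 0.5]
finger_gap: 0.0086
```

Run:
```python
from h import *
sw()
```

```text
t 66.03 tcp [0.643 0.062 0.158] psi -124.44 tilt y [-0.01   0.007 -1.   ] F [-7.36  7.4   0.49] gap 0.0086 j [-0.03  0.5   0.09  1.17  0.01 -1.  ]
phi 56.82 r 0.1151 ry for radial -1.25
F tool [10.3 -0.4 -1.9] T [-0.29  0.87 -2.01]
level [ 0.01 -0.    0.71] end r 0.0161
```

Request:
drive_tool(plan="-1 -10 -0.5 0.5 0 3 0.7; -1 -10 -0.3 0.5 0 2 0.2; -1 -10 0 0.5 0 1 0.2")

```text
clock: 66.4
tcp_pos: [0.6537, 0.0537, 0.1554]
orientation: [-0.255, 0.237, 0.666, -0.66]
wrist_force: [-14.3, 17.2, 4.0]
finger_gap: 0.0087
```

Run:
```python
from h import *
sw()
```

```text
t 66.4 tcp [0.6537 0.0537 0.1554] psi -130.68 tilt y [-0.021  0.017 -1.   ] F [-14.25  17.25   3.95] gap 0.0087 j [-0.05  0.53  0.13  1.19  0.02 -0.91]
phi 50.05 r 0.1148 ry for radial -0.72
F tool [22.1 -3.4 -3.8] T [-0.4   1.58 -3.95]
level [-0.05  0.    1.53] end r 0.0158
```

Request:
drive_tool(plan="-1 -10 -2 0.3 0 0 1.2; -1 -10 -1 0.3 0 0 0.4")

```text
clock: 66.65
tcp_pos: [0.6558, 0.0518, 0.1545]
orientation: [-0.257, 0.235, 0.666, -0.659]
wrist_force: [-17.2, 19.8, 3.3]
finger_gap: 0.0089
```

Run:
```python
from h import *
sw()
```

```text
t 66.65 tcp [0.6558 0.0518 0.1545] psi -130.68 tilt y [-0.026  0.02  -0.999] F [-17.18  19.82   3.31] gap 0.0089 j [-0.05  0.53  0.14  1.2   0.02 -0.91]
phi 48.65 r 0.1147 ry for radial 0.67
F tool [26.  -2.5 -3.8] T [-0.46  2.   -4.69]
level [-0.1   0.    1.89] end r 0.0157
```

Request:
drive_tool(plan="-1 5 -1 0 0 0 1.5; -1 2 -1 0 0 0 0.3; -1 0 0 0 0 0 0")

```text
clock: 67.03
tcp_pos: [0.6472, 0.0598, 0.1565]
orientation: [0.248, -0.242, -0.663, 0.663]
wrist_force: [-0.1, -1.3, -0.0]
finger_gap: 0.0087
```

Run:
```python
from h import *
sw()
```

```text
t 67.03 tcp [0.6472 0.0598 0.1565] psi -130.57 tilt y [-0.008  0.003 -1.   ] F [-0.13 -1.25 -0.02] gap 0.0087 j [-0.03  0.5   0.09  1.17  0.   -0.9 ]
phi 54.45 r 0.1156 ry for radial -5.02
F tool [-0.7  0.   1. ] T [ 0.32 -0.   -0.11]
level [-0.17  0.    0.44] end r 0.0166
```

Request:
drive_tool(plan="-1 0 -0.5 -8 0 0 0.4; -1 0 0 -8 0 0 0; -1 0 0 -10 0 0 0; -1 0 0 -15 0 0 0; -1 0 0 -10 0 0 0; -1 0 0 0 0 0 0")

```text
clock: 67.78
tcp_pos: [0.6848, 0.1003, 0.1556]
orientation: [0.246, -0.245, -0.663, 0.664]
wrist_force: [-0.3, -0.7, -2.0]
finger_gap: 0.0088
```

Run:
```python
from h import *
sw()
```

```text
t 67.78 tcp [0.6848 0.1003 0.1556] psi -130.66 tilt y [-0.001 -0.001 -1.   ] F [-0.3  -0.71 -1.96] gap 0.0088 j [ 0.03  0.58  0.22  1.21 -0.   -0.83]
phi 52.1 r 0.1706 ry for radial -2.76
F tool [-0.2  2.   0.7] T [ 0.02  0.   -0.  ]
level [-0.07  0.   -0.  ] end r 0.0716
```

Out. Lift and view the hole from the same direction again.

Request:
drive_tool(plan="-1 0 -30 0 0 0 0; -1 0 -50 0 0 0 0; -1 0 -25 0 0 10 0; -1 0 0 0 0 10 0; -1 0 0 0 0 10 0; -1 0 0 0 0 10 0; -1 0 0 0 0 10 0; -1 0 0 0 0 0 0")

```text
clock: 68.78
tcp_pos: [0.6839, 0.0983, 0.2632]
orientation: [0.51, -0.51, -0.489, 0.491]
wrist_force: [0.2, -0.6, -1.7]
finger_gap: 0.0088
```

Run:
```python
from h import *
info(); holes('w24',10,115,.170)
go(.70,.09,.262,178.5)
```

```text
t 68.78 tcp [0.6839 0.0983 0.2632] psi 177.73 tilt y [-0.003 -0.002 -1.   ] F [ 0.21 -0.62 -1.74] gap 0.0088 j [ 0.03  0.56  0.44  1.46 -0.    0.07]
top z 0.17001221568690925 7969 [ 0.5817 -0.0333  0.0359] [ 0.5816 -0.0334]
cam az 78.8 coll img [38.5803811 59.3782849]
t 68.83 tcp [0.6839 0.0983 0.2632] psi 177.8 tilt y [-0.003 -0.002 -1.   ] F [-0.59 -0.09 -1.79] gap 0.0087 j [ 0.03  0.56  0.44  1.46 -0.    0.07]
GO tool mm [ -7.7   1.2 -16.4] dist 18.2 ry -0.7
level rotvec [-0.18  0.   -0.14]
```

View pics/w24u.png

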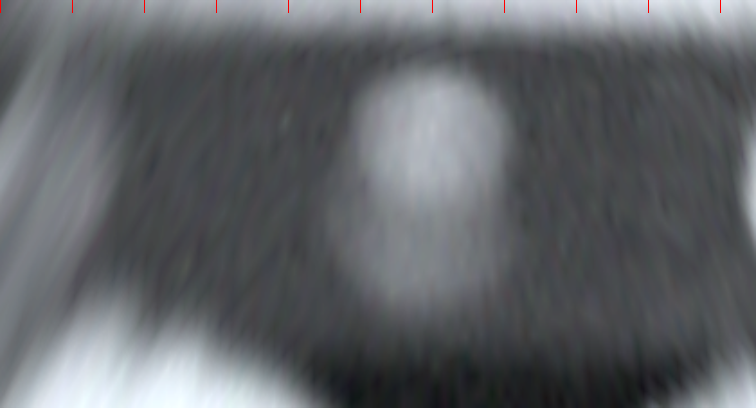

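Request:
drive_tool(plan="-1 -50 0 17 0 0 0; -1 -50 0 17 0 0 0; -1 -50 0 17 0 0 0; -1 -50 0 17 0 0 0; -1 -50 0 17 0 0 0; -1 -40 0 14 0 0 0; -1 0 0 0 0 0 0; -1 0 0 0 0 0 0")

```text
clock: 69.82
tcp_pos: [0.5733, -0.1969, 0.2635]
orientation: [-0.503, 0.503, 0.496, -0.498]
wrist_force: [0.1, 0.7, -1.9]
finger_gap: 0.0089
```

Run:
```python
from h import *
go(.5797,-.1998,.12,178.3)
```

```text
t 69.83 tcp [ 0.5733 -0.1969  0.2635] psi 179.32 tilt y [-0.002 -0.003 -1.   ] F [ 0.08  0.71 -1.88] gap 0.0089 j [-0.46  0.37  0.16  1.35 -0.   -0.45]
GO tool mm [ -2.3 143.5  -6.8] dist 143.6 ry 1.02
level rotvec [-0.12  0.   -0.19]
```

Request:
drive_tool(plan="-1 -2.3 30 -6.8 0 1 0; -1 0 50 0 0 0 0; -1 0 40 0 0 0 0; -1 0 18 0 0 0 0; -1 0 0 0 0 0 0; -1 0 0 0 0 0 0")

```text
clock: 70.58
tcp_pos: [0.584, -0.1932, 0.1237]
orientation: [-0.502, 0.505, 0.496, -0.497]
wrist_force: [0.9, -0.4, -1.2]
finger_gap: 0.0087
```

Run:
```python
from h import *
go(.5797,-.1998,.083,178.3)
```

```text
t 70.58 tcp [ 0.584  -0.1932  0.1237] psi 179.28 tilt y [ 0.002 -0.004 -1.   ] F [ 0.9  -0.43 -1.18] gap 0.0087 j [-0.45  0.45 -0.07  1.04 -0.   -0.44]
GO tool mm [-6.5 40.7  4.3] dist 41.5 ry 0.98
level rotvec [ 0.12  0.   -0.23]
```

Request:
drive_tool(plan="-1 -6.5 0 4.3 0 1 -0.2; -1 0 12 0 0 0 0; -1 0 10 0 0 0 0; -1 0 0 0 0 0 0")

```text
clock: 71.08
tcp_pos: [0.5811, -0.2007, 0.1031]
orientation: [-0.505, 0.51, 0.493, -0.491]
wrist_force: [-0.4, 0.3, -2.0]
finger_gap: 0.009
```

Run:
```python
from h import *
go(.5797,-.1998,.083,178.3)
```

```text
t 71.08 tcp [ 0.5811 -0.2007  0.1031] psi 178.26 tilt y [ 0.007 -0.003 -1.   ] F [-0.37  0.3  -1.95] gap 0.009 j [-0.46  0.46 -0.11  0.99  0.   -0.43]
GO tool mm [ 0.9 20.1  1.5] dist 20.2 ry -0.04
level rotvec [ 0.38  0.   -0.14]
```

Request:
drive_tool(plan="-1 0.9 6 1.5 0.4 0 0; -1 0 6 0 0 0 0; -1 0 4 0 0 0 0; -1 0 2 0 0 0 0; -1 0 1 0 0 0 0; -1 0 0 0 0 0 0")

```text
clock: 71.82
tcp_pos: [0.5797, -0.1998, 0.0828]
orientation: [-0.507, 0.508, 0.492, -0.493]
wrist_force: [0.1, -0.1, -1.6]
finger_gap: 0.009
```

Run:
```python
from h import *
go(.5797,-.1998,.0823,178.3)
```

```text
t 71.83 tcp [ 0.5797 -0.1998  0.0828] psi 178.26 tilt y [-0.001 -0.002 -1.   ] F [ 0.08 -0.08 -1.6 ] gap 0.009 j [-0.46  0.48 -0.13  0.96 -0.   -0.43]
GO tool mm [-0.   0.5 -0. ] dist 0.5 ry -0.04
level rotvec [-0.04  0.   -0.13]
```

Exactly at pick pose. Ease down a touch and open partway, then rise.

Request:
drive_tool(plan="-1 0 0.7 0 0 0 0; -0.1 0 0 0 0 0 0; -0.1 0 0 0 0 0 0; -0.1 0 0 0 0 0 0; -0.1 0 -15 0 0 0 0; -0.1 0 -40 0 0 0 0; -0.1 0 -50 0 0 0 0; -0.1 0 -50 0 0 0 0")

```text
clock: 72.82
tcp_pos: [0.5781, -0.1986, 0.2411]
orientation: [0.509, -0.506, -0.491, 0.494]
wrist_force: [0.2, -0.6, 0.4]
finger_gap: 0.0385
```

Request:
drive_tool(plan="-0.1 0 -40 40 0 0 0; -0.1 0 0 55 0 0 0; -0.1 0 0 40 0 0 0; -0.1 0 0 0 0 0 0")

```text
clock: 73.32
tcp_pos: [0.4428, -0.1957, 0.2929]
orientation: [-0.503, 0.512, 0.493, -0.492]
wrist_force: [0.3, 0.0, -0.1]
finger_gap: 0.0382
```

Run:
```python
from h import *
info()
im,d,c=look('wrist','w25',None,1.5); W=cloud(d,c)
for g in [(.63,.046),(.626,-.118),(.486,-.032)]: print('seated',lid(W,g,.12))
m=(W[...,2]>.079)&(W[...,2]<.088)&(abs(W[...,1]+.2)<.03)&(abs(W[...,0]-.58)<.13); p=W[m]
if len(p): print('bar',len(p),p.min(0),p.max(0),np.polyfit(p[:,0],p[:,1],1))
im,d,c=look('top','t7',(100,110,400,260),2.6); W=cloud(d,c)
for g in [(.63,.046),(.626,-.118),(.486,-.032)]: print('seated top',lid(W,g,.12))
m=(W[...,2]>.074)&(W[...,2]<.095)&(abs(W[...,1]+.2)<.03)&(abs(W[...,0]-.58)<.13); p=W[m]
if len(p): print('bar',len(p),p.min(0),p.max(0))
```

```text
t 73.33 tcp [ 0.4428 -0.1957  0.2929] psi 178.3 tilt y [ 0.01  -0.009 -1.   ] F [ 0.27  0.   -0.06] gap 0.0382 j [-0.58  0.12 -0.11  1.33 -0.   -0.55]
seated (array([0.6298, 0.0491, 0.0265]), array([0.6312, 0.0471]), 1085, np.float64(0.1201))
seated (array([ 0.63  , -0.1325,  0.0148]), array([ 0.6329, -0.1733]), 44, np.float64(0.1196))
seated (array([ 0.485 , -0.0329,  0.0282]), array([ 0.485 , -0.0329]), 2507, np.float64(0.1198))
bar 1816 [ 0.48175095 -0.22302208  0.07901139] [ 0.67898984 -0.17708151  0.08793224] [-0.03031492 -0.18243192]
seated top (array([0.6295, 0.047 , 0.0279]), array([0.6296, 0.047 ]), 317, np.float64(0.12))
seated top (array([ 0.6257, -0.1192,  0.0282]), array([ 0.6257, -0.1192]), 324, np.float64(0.1203))
seated top (array([ 0.4832, -0.0326,  0.028 ]), array([ 0.4832, -0.0326]), 330, np.float64(0.1204))
bar 385 [ 0.47960249 -0.22434703  0.07511153] [ 0.67665276 -0.17688639  0.09092288]
```

View pics/w25.png

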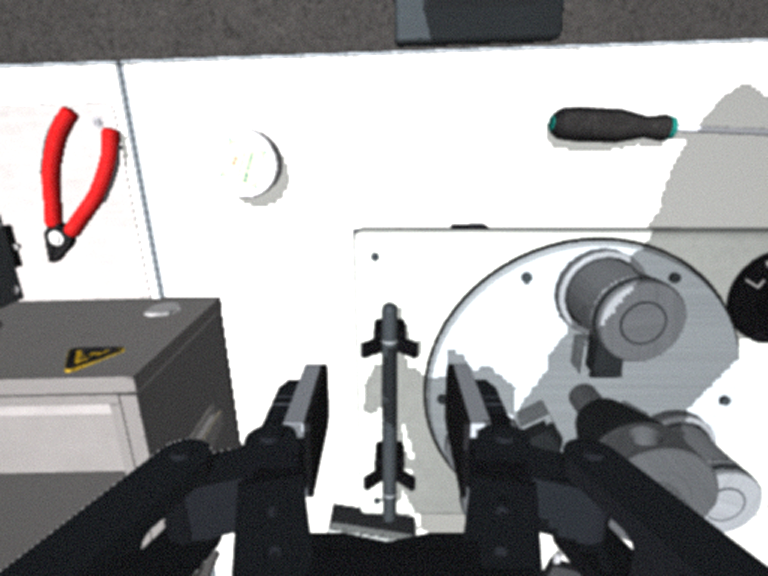

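View pics/t7.png

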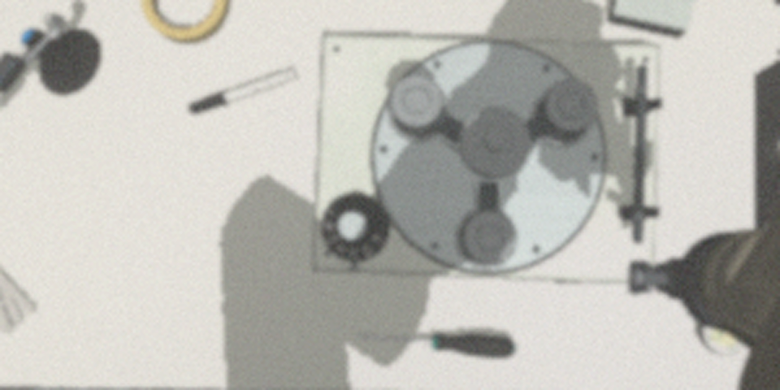

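Request:
drive_tool(plan="-0.1 50 0 0 0 0 0; -0.1 55 0 0 0 0 0; -0.1 55 0 0 0 0 0; -0.1 45 0 0 0 0 0; -0.1 0 0 0 0 0 0")

```text
clock: 74.05
tcp_pos: [0.4586, 0.0137, 0.2906]
orientation: [-0.501, 0.513, 0.494, -0.491]
wrist_force: [-0.4, -1.0, 0.2]
finger_gap: 0.0386
```

Run:
```python
from h import *
info(); look('wrist','w26',None,1.5)
```

```text
t 74.05 tcp [0.4586 0.0137 0.2906] psi 178.35 tilt y [ 0.014 -0.01  -1.   ] F [-0.4  -1.02  0.16] gap 0.0386 j [-0.14  0.07 -0.17  1.32 -0.01 -0.11]
```

View pics/w26.png

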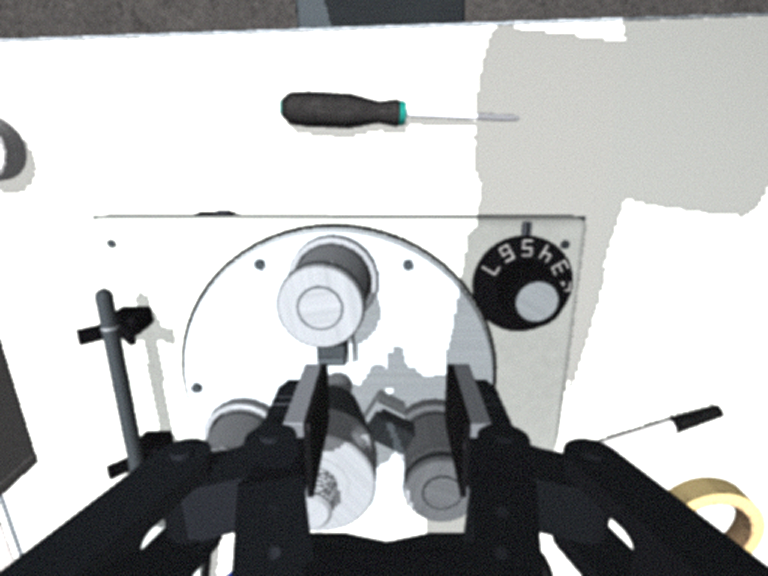

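The sleeve shows 5 at the index mark (527,230), the jars are seated and clamped, and the bar is in its forks. The robot is touching nothing, so I am handing in.

```bash
python3 -c "
from workcell import job; print(job.hand_in())"
```

```text
the job is handed in; nothing more can be done
None
```

The jar mill is ready to run and the job is handed in, at about 74 s of the 210 s allowed.

- **Jars:** All three jars were on the bench. I pressed each lid home (lid tops went from 82 to 74 mm) and stood one jar in each station. Lid tops now read about 120 mm above the bench, as they should when fully seated. One press on the first lid reached 38 N at the fingertips, more than the 5 to 10 N you asked for. The lid still read home.
- **Collar:** I turned it clockwise with the bar only, using three insertions, the last one to check it was tight. At the stop it held against about 26 to 33 N at roughly 0.11 m. The hole angle was the same (within about 1 degree) before and after the last push, so it had stayed at the stop. I estimate about 201 degrees of turn in all, consistent with the 4.0 rad stop. While freeing the bar after the second swing I briefly pushed the wrong way with about 4 N, so I did the third insertion to make sure it had not loosened.
- **Sleeve:** I turned it from 2 to 5, and the last picture shows 5 at the index mark.
- **Bar:** It is back in its two forks, in the same position as at the start to within about 1 mm.
- **Other items:** I did not touch the screwdriver, the tin or anything else, and the last pictures show nothing disturbed. I saw no jar get knocked during the run.

The top and wrist cameras disagreed by about 2 mm throughout, so I used values in between; no check failed.

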